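Unhook the condiment tin and pack it with jars

ROBOT

A 6-joint arm with a two-finger parallel gripper is mounted at the origin on the work surface. World frame = base frame: x ahead of the robot, y to its left, z up, the work surface at z = 0. Lengths are in m, angles in rad, forces in N, time in s.
With the tool pointing down it reaches from about 0.3 to 0.95 m from the base axis. Payload 3.1 kg.
Tool frame: the origin (TCP) lies midway between the tips of the shut fingers; the grasp point (between the pads) lies ctrl.grip_depth behind it (ctrl.grip_depth is the distance from the TCP to the grasp point, in m); z points along the fingers, y is the line along which they close (so a half turn about z gives the same grasp; the last joint's range is limited). The gripper opens to 85 mm and grips with 20 to 120 N. Pads are 22 mm wide; open, the fingers measure 114 mm over their backs; the gripper's body (76 mm by 85 mm) begins 54 mm behind the grasp point. The pads swing forward as they close: fully open they stand 13 mm farther back than shut.
Start: joints at [1.21, 0.308, 1.634, -0, 1.2, -0.07], TCP at [0.179, 0.599, 0.231] pointing down, gripper open.
Joint ranges: [-3.06, 3.06], [-0.79, 1.96], [0.05, 2.63], [-1.19, 4.34], [0.05, 2.64], [-2.94, 2.94]. Speed limits (rad/s): [2.79, 2.79, 3.14, 3.14, 3.14, 3.14].

INTERFACE

Orientations are given as a rotation vector (axis times angle).
In Python, from rig import monitor, vision, order, spotter, ctrl gives the robot as it stands. The module is installed in compiled form; this text tells all that it offers.
- The arm moves only by the shell command python3 -m pendant 'ROWS'. ROWS is JSON, a list of rows, each an object of numbers: "grip": the finger opening in mm, from 0 to 85.4; "dx", "dy", "dz": the shift along the tool's x, y, z in mm; "roll": the turn about the tool's z in rad. In form: [{"grip": .., "dx": .., "dy": .., "dz": .., "roll": ..}, ...]. A call has 1 to 10 rows; each row shifts and turns the commanded pose from where the row before left it, along the tool's axes as they then stand; what a row does not reach is not made up. A row lasts 1/8 s, in which the tool goes at most 62.5 mm and 10.7 degrees, less where a joint would pass 70% of its speed; a pose out of reach is approached as far as the arm can. A call is refused whole if a number of a shift passes 62.5 or a number of a turn 0.188, either way. A call with a gripper value outside its range is refused whole. The fingers move at their own pace and stop on an object; the grip force is fixed at half the most. Time passes only in rows, so rows that do not move let the fingers close. It gives the time, the measured TCP pose, the force, the opening and the grip force at its end, in the units of the state.
- monitor.observe(): the state, without advancing time (a new reading comes with each control period).
- vision.capture(name): name is "scene" or "top" or "wrist"; returns a dict with "img" (400x640x3 uint8, red, green, blue), "intrinsics" (3x3 intrinsics, pixels), "k1" (the pictures are not rectified: a ray, as slopes to the right and down, at radius r is drawn at 1 + k1 r^2 times it, then the intrinsics apply), "cam_to_world" (4x4, takes a point from camera to world coordinates). Camera axes: x right, y down, z forward; pixel columns grow to the right and rows downward; lengths in m; the calibration is good to about 2 mm. A picture is of the moment at which its call begins. There is no depth.
- order.job_done(): hands the job in; it is judged then, once.
Trained networks look in the newest picture that a camera, given by its name, has taken for a name from the list of things; names that differ only in an ending like _2 or _b are one class to them, and where a whole thing is asked for, a point or a joint stands for the part that bears it (a point fixed in the world has none). Each returns a list of dicts, best first, with "p" (0 to 1); they miss things now and then, are a little off and sometimes report something else, mostly with a low value. They report only what shows in the picture. A call takes as long as a camera call. They do not tell look-alikes from the thing itself.
- spotter.regions_of(camera, target): "region" (400x640 bool, what is visible of it) and "extent" ([left, top, right, bottom] in pixels, round what is visible of it).
The state is a dict: "time_s": time; "q": joint angles; "qvel": joint speeds; "joint_torque": joint torques, N m; "tcp_pos": TCP position; "ee_rot": TCP orientation; "contact_force": force on the tool from outside, world axes, zero at the start; "ft_torque": the same for the moment, N m; "width": opening from 0.0 (shut) to 1.0 (fully open); "finger_force": force on a finger pad.
Only numpy, scipy, OpenCV 4.12 (cv2) and the standard library are available. Lean on these libraries where they do the work, as an engineer would, in place of code of your own. Each camera call takes 0.05 s, during which the arm holds its last target. There are 200 camera calls.

TASK

Get the condiment jars ready to carry to the table: unhook the round steel tin from its stand, stand it right way up and wholly on the round wooden board, and fold its handle all the way down to one side. Then pack every jar from the stainless tray into the tin in honeycomb fashion, standing upright on the tin's floor, the red-capped jar in the middle and the others in a ring around it. Set the glass jars down in the tin rather than dropping them in, and leave the sugar bowl and the big glass jar where they are.

Things in the scene. Friction and masses are not known exactly. Their poses are not given: they have to be found in the camera images.
- stand: fixed steel hook stand, left or right of the board. Origin on the counter below the hook seats, x from the hooks back to the uprights, z up. Two J prongs (8 mm steel) at y = -55 and +55 mm run forward (-x) from a rail at x = 135 mm, 248 mm high; each dips to a seat at x = 0 (231 mm high), then turns up to a tip at x = -22 mm, 276 mm high. Base plate 220 x 200 x 12 mm, x = -60 to 160 mm.
- tin: round open steel tin, 190 mm outer, 184 mm inner diameter, 50 mm high, wall and floor 3 mm, about 0.4 kg, loose. Origin: centre of its underside, z up. Its handle hinges on its y axis 43 mm up. At the start it hangs by the handle on both prongs, axes parallel to the stand's, underside 80 mm above the counter. Seven jars fit only as one in the middle and six around it (ring radius about 60 mm).
- bail (a joint): angle of the tin's handle: 0 upright over the tin, +1.6 folded down level with the rim to the tin's +x side, -1.6 to its -x side (stops at both). It turns freely and falls by its own weight once it leans. Upright, it is in the way of the jars.
- grip (a point): middle of the handle's straight top bar, 112 mm from the hinge axis (155 mm above the tin's underside when upright). The bar runs along the tin's y, is 144 mm long, 8 mm thick, with a wooden sleeve 14 mm thick, 70 mm long in its middle, between the prongs: pinch it there from above, closing along the tin's x. In the seats it must rise at least 46 mm to pass the tips.
- board: fixed round wooden board, 250 mm diameter, 15 mm thick, lying on the counter ahead of the robot. Origin: centre of its underside, z up.
- tray: two stacked square stainless trays (fixed), 262 mm square; the jars stand on the upper one's floor, 12 mm above the counter; rim 35 mm high and, with its turned-out edge, 276 mm wide. Origin: centre of the underside, z up. It lies on the side of the board away from the stand.
- sugar_bowl: lidded white sugar bowl, 100 mm diameter and 100 mm high, beyond the board: leave alone. Origin: centre of its foot.
- big_jar: big glass jar with aluminium screw-top, 96 mm diameter, 147 mm high, beyond the board: leave alone. Origin: centre of its foot.
- jar_red: upright glass jar of hot pepper sauce: body 56 mm diameter and 50 mm high, on top of it a red screw cap 36 mm diameter that runs from 52 mm to 80 mm above the jar's foot (grip it here, from above); about 0.12 kg. Origin: centre of its foot, z along the jar's axis. At the start it stands in the upper tray, about 80 mm from its neighbours.
- jar1: upright glass jar of green avocado relish: body 56 mm diameter and 50 mm high, on top of it an aluminium screw cap 36 mm diameter that runs from 52 mm to 80 mm above the jar's foot (grip it here, from above); about 0.12 kg. Origin: centre of its foot, z along the jar's axis. At the start it stands in the upper tray, about 80 mm from its neighbours. May be absent.
- jar2: upright glass jar of white cream: body 56 mm diameter and 50 mm high, on top of it an aluminium screw cap 36 mm diameter that runs from 52 mm to 80 mm above the jar's foot (grip it here, from above); about 0.12 kg. Origin: centre of its foot, z along the jar's axis. At the start it stands in the upper tray, about 80 mm from its neighbours. May be absent.
- jar3: upright glass jar of mustard: body 56 mm diameter and 50 mm high, on top of it an aluminium screw cap 36 mm diameter that runs from 52 mm to 80 mm above the jar's foot (grip it here, from above); about 0.12 kg. Origin: centre of its foot, z along the jar's axis. At the start it stands in the upper tray, about 80 mm from its neighbours. May be absent.
- jar4: upright glass jar of dark bean paste: body 56 mm diameter and 50 mm high, on top of it an aluminium screw cap 36 mm diameter that runs from 52 mm to 80 mm above the jar's foot (grip it here, from above); about 0.12 kg. Origin: centre of its foot, z along the jar's axis. At the start it stands in the upper tray, about 80 mm from its neighbours. May be absent.
- jar5: upright glass jar of herb sauce: body 56 mm diameter and 50 mm high, on top of it an aluminium screw cap 36 mm diameter that runs from 52 mm to 80 mm above the jar's foot (grip it here, from above); about 0.12 kg. Origin: centre of its foot, z along the jar's axis. At the start it stands in the upper tray, about 80 mm from its neighbours. May be absent.
- jar6: upright glass jar of orange pepper paste: body 56 mm diameter and 50 mm high, on top of it an aluminium screw cap 36 mm diameter that runs from 52 mm to 80 mm above the jar's foot (grip it here, from above); about 0.12 kg. Origin: centre of its foot, z along the jar's axis. At the start it stands in the upper tray, about 80 mm from its neighbours. May be absent.
Things that resemble listed ones, but are neither listed nor needed, are in the scene too. What is shaped like the jar1 but blue is not meant.

How it is judged:
By the outcome, as a careful person would: the job done as asked, in the order asked, and still so for the second after the job is handed in, with the robot touching nothing.
Of jar1, jar2, jar3, jar4, jar5, jar6 only 4 to 6 are there at a start; the rules pass over those that are not, and their reading is None.
At some moment in a run one of jar_red, jar1, jar2, jar3, jar4, jar5, jar6 may be knocked a few centimetres aside while the robot is not near it.
It also fails if it takes over 210 s, if anything falls off the work surface, if the arm or the gripper's body presses on something with over 40 N, if the wrist force passes 120 N, or if a joint passes its speed limit or range.

## Working session

There is one attempt and no reset: what is moved stays moved. The work goes in short steps, Python scripts to look and compute and a shell command to move; the robot and the scene stay as the last step left them, time stands still between calls to the robot, and variables do not carry over. Pictures are saved under pics/ and viewed, at most 14 in all, crops included, and the job is handed in when it is done.

```bash
mkdir -p pics
cat > h.py <<'E'
import numpy as np, cv2
from scipy.spatial.transform import Rotation as R
from rig import monitor, vision, order, spotter, ctrl
def cap(n,save=None):
    c=vision.capture(n)
    if save: cv2.imwrite('pics/'+save,c['img'][:,:,::-1])
    return c
def ray(c,u,v):
    K=np.array(c['intrinsics']);k=c['k1'];T=np.array(c['cam_to_world'])
    d=np.array([(u-K[0,2])/K[0,0],(v-K[1,2])/K[1,1]]);s=d.copy()
    for _ in range(30): s=d/(1+k*(s@s))
    return T[:3,3],T[:3,:3]@np.array([s[0],s[1],1])
def at(c,u,v,z):
    o,d=ray(c,u,v); return o+d*(z-o[2])/d[2]
def proj(c,p):
    K=np.array(c['intrinsics']);T=np.array(c['cam_to_world'])
    q=T[:3,:3].T@(np.array(p)-T[:3,3]);s=q[:2]/q[2];s=s*(1+c['k1']*(s@s))
    return np.array([K[0,0]*s[0]+K[0,2],K[1,1]*s[1]+K[1,2]])
E
python3 - <<'E'
from h import *
s=monitor.observe();print({k:np.round(v,3) for k,v in s.items()},ctrl.grip_depth)
print(R.from_rotvec(s['ee_rot']).as_matrix().round(3))
for n in ['scene','top','wrist']:
    c=cap(n,n+'0.png');print(n,np.round(c['cam_to_world'],3).tolist(),np.round(c['intrinsics'],1).tolist(),c['k1'])
E
```

```text
{'time_s': np.float64(0.0), 'q': array([ 1.21 ,  0.309,  1.635, -0.   ,  1.2  , -0.07 ]), 'qvel': array([-0.002,  0.   , -0.   , -0.   ,  0.001,  0.001]), 'joint_torque': array([-0.0000e+00, -4.1526e+01, -2.7665e+01, -0.0000e+00,  1.0000e-02,
       -0.0000e+00]), 'tcp_pos': array([0.179, 0.598, 0.23 ]), 'ee_rot': array([-0.455, -3.108,  0.004]), 'contact_force': array([-0.278,  0.7  , -0.368]), 'ft_torque': array([-0.033,  0.028,  0.024]), 'finger_force': np.float64(0.0), 'width': np.float64(0.998)} 0.0187
[[-0.958  0.287 -0.001]
 [ 0.287  0.958 -0.002]
 [ 0.    -0.002 -1.   ]]
scene [[-0.517, 0.49, -0.702, 1.336], [0.856, 0.29, -0.427, 0.456], [-0.006, -0.822, -0.57, 0.776], [0.0, 0.0, 0.0, 1.0]] [[363.7, 0.0, 318.7], [0.0, 363.7, 201.3], [0.0, 0.0, 1.0]] -0.007026470187748923
top [[0.026, -0.993, 0.118, 0.445], [-1.0, -0.025, 0.014, -0.01], [-0.011, -0.119, -0.993, 1.21], [0.0, 0.0, 0.0, 1.0]] [[372.2, 0.0, 317.0], [0.0, 372.2, 196.6], [0.0, 0.0, 1.0]] -0.04014173416207827
wrist [[0.286, 0.907, 0.31, 0.099], [0.958, -0.269, -0.095, 0.623], [-0.002, 0.324, -0.946, 0.374], [0.0, 0.0, 0.0, 1.0]] [[279.1, 0.0, 320.3], [0.0, 279.1, 205.4], [0.0, 0.0, 1.0]] -0.00983138903180604
```

View pics/top0.png

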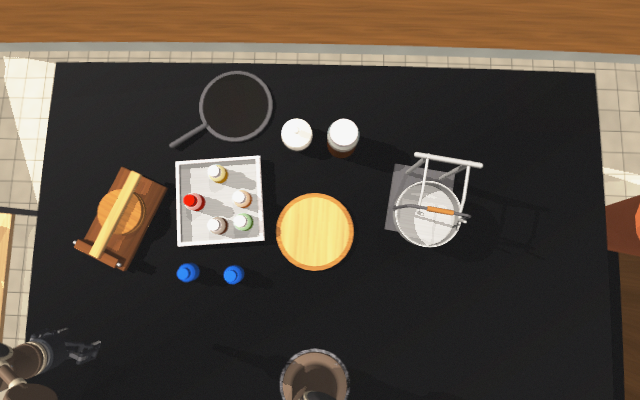

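View pics/scene0.png

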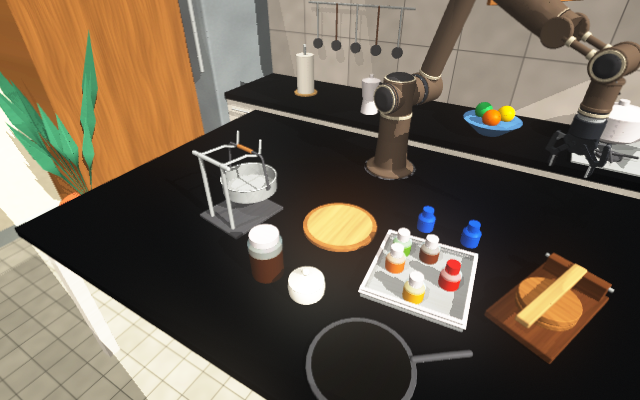

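Run:
```python
from h import *
for cam in ['top','scene']:
  cap(cam)
  for t in ['jar_red','jar1','jar2','jar3','jar4','jar5','jar6','tin','stand','board','tray','grip']:
    try:
      for d in spotter.regions_of(cam,t)[:4]:
        v,u=np.nonzero(d['region']);print(cam,t,round(d['p'],2),d['extent'],round(u.mean(),1),round(v.mean(),1),len(u))
    except Exception as e: print(t,e)
```

```text
top jar_red 0.72 [181.0, 192.5, 201.9, 213.2] 193.8 201.2 357
top jar1 0.88 [226.3, 265.7, 242.5, 287.1] 233.7 274.5 324
top jar1 0.86 [209.2, 168.3, 229.1, 181.9] 217.1 173.0 293
top jar1 0.79 [234.8, 187.8, 252.6, 207.8] 242.2 198.4 287
top jar1 0.63 [210.5, 215.9, 232.1, 233.6] 217.7 224.9 293
top jar2 0.88 [226.3, 265.7, 242.5, 287.1] 233.7 274.5 324
top jar2 0.86 [209.2, 168.3, 229.1, 181.9] 217.1 173.0 293
top jar2 0.79 [234.8, 187.8, 252.6, 207.8] 242.2 198.4 287
top jar2 0.63 [210.5, 215.9, 232.1, 233.6] 217.7 224.9 293
top jar3 0.88 [226.3, 265.7, 242.5, 287.1] 233.7 274.5 324
top jar3 0.86 [209.2, 168.3, 229.1, 181.9] 217.1 173.0 293
top jar3 0.79 [234.8, 187.8, 252.6, 207.8] 242.2 198.4 287
top jar3 0.63 [210.5, 215.9, 232.1, 233.6] 217.7 224.9 293
top jar4 0.88 [226.3, 265.7, 242.5, 287.1] 233.7 274.5 324
top jar4 0.86 [209.2, 168.3, 229.1, 181.9] 217.1 173.0 293
top jar4 0.79 [234.8, 187.8, 252.6, 207.8] 242.2 198.4 287
top jar4 0.63 [210.5, 215.9, 232.1, 233.6] 217.7 224.9 293
top jar5 0.88 [226.3, 265.7, 242.5, 287.1] 233.7 274.5 324
top jar5 0.86 [209.2, 168.3, 229.1,
[... 2000 characters left out ...]
272.4] 395.4 258.9 533
scene jar6 0.93 [459.4, 219.6, 482.1, 247.5] 471.0 234.8 483
scene jar6 0.92 [402.6, 273.5, 424.9, 303.4] 413.9 288.5 580
scene jar6 0.72 [416.5, 204.8, 434.7, 232.6] 425.9 219.9 372
scene jar6 0.68 [384.8, 242.1, 408.1, 272.4] 395.4 258.9 533
scene tin 0.97 [226.0, 144.6, 274.9, 204.2] 249.8 179.5 1943
scene stand 0.77 [194.3, 133.8, 280.0, 242.1] 232.8 200.5 2715
scene stand 0.7 [358.6, 229.8, 479.3, 331.5] 423.0 284.2 5503
scene stand 0.33 [400.6, 270.6, 425.0, 305.6] 413.6 288.4 584
scene board 0.64 [301.5, 203.2, 378.5, 253.5] 339.7 227.0 2840
scene tray 0.71 [359.6, 229.5, 477.4, 331.7] 422.5 284.1 5682
scene grip 0.77 [227.4, 142.4, 271.2, 185.5] 251.9 157.7 206
```

The top view shows:
- **In the tray:** the red jar (194,201) plus four aluminium-capped jars, mustard (217,173), orange (242,198), green (243,221) and dark (218,225).
- **Outside the tray:** two blue look-alikes at (187,272) and (234,275). They fail on colour and place, so they aren't meant.
- **Stand and tin:** on the right, with the wooden sleeve at about (440,211).
- **Board:** (314,231).

I'll confirm this with one crop and measure.

```bash
cat >> h.py <<'E'
def tri(obs):
    A=np.zeros((3,3));b=np.zeros(3);L=[]
    for c,u,v in obs:
        o,d=ray(c,u,v);d=d/np.linalg.norm(d);P=np.eye(3)-np.outer(d,d);A+=P;b+=P@o;L.append((o,P))
    x=np.linalg.solve(A,b);return x,[np.linalg.norm(P@(x-o)) for o,P in L]
E
python3 - <<'E'
from h import *
ct=cap('top');cs=cap('scene')
im=ct['img'];cr=cv2.resize(im[145:290,160:280],None,fx=4,fy=4,interpolation=cv2.INTER_CUBIC)
cr2=cv2.resize(im[140:260,375:490],None,fx=4.8,fy=4.8,interpolation=cv2.INTER_CUBIC)[:580]
cr2=cr2[:, :]
cr2=cv2.resize(cr2,(320,580*320//cr2.shape[1])) 
cv2.imwrite('pics/crop1.png',cr[:,:,::-1]);
o=[]
for c,(x0,y0,x1,y1) in ((ct,(390,200,475,225)),(cs,(225,140,275,165))):
    h=cv2.cvtColor(c['img'],cv2.COLOR_RGB2HSV)[y0:y1,x0:x1]
    m=(h[...,0]<22)&(h[...,1]>120)&(h[...,2]>90)
    v,u=np.nonzero(m);u=u+x0;v=v+y0
    w=np.linalg.svd(np.c_[u-u.mean(),v-v.mean()],full_matrices=False)[2][0]
    t=(np.c_[u-u.mean(),v-v.mean()]@w)
    print(len(u),u.mean(),v.mean(),w,t.min(),t.max())
    o.append((c,u.mean(),v.mean()))
    a=at(c,u.mean()+w[0]*t.min(),v.mean()+w[1]*t.min(),.238);b=at(c,u.mean()+w[0]*t.max(),v.mean()+w[1]*t.max(),.238)
    print('sleeve ends',a,b,np.linalg.norm(a-b),np.arctan2(*(b-a)[[1,0]]))
    print('ctr',at(c,u.mean(),v.mean(),.238))
print(tri(o))
# board: fit ellipse contour points to z=.015
m=spotter.regions_of('top','board')[0]['region'].astype(np.uint8)
cn=max(cv2.findContours(m,0,cv2.CHAIN_APPROX_NONE)[0],key=len)[:,0]
p=np.array([at(ct,u,v,.015)[:2] for u,v in cn]);print('board',cv2.minEnclosingCircle(p.astype(np.float32)),p.mean(0))
m=spotter.regions_of('top','tray')[0]['region'].astype(np.uint8)
cn=max(cv2.findContours(m,0,cv2.CHAIN_APPROX_NONE)[0],key=len)[:,0]
p=np.array([at(ct,u,v,.035)[:2] for u,v in cn]);print('tray',cv2.minAreaRect(p.astype(np.float32)))
for n,t,s in [('red',(193.8,201.2),(450.4,275.9)),('mus',(217.1,173),(413.9,288.5)),('ora',(242.2,198.4),(395.4,258.9)),('dark',(217.7,224.9),0),('green',(243,222),0)]:
    print(n,at(ct,*t,.07).round(3), [tri([(ct,*t),(cs,*s)])] if s else '')
E
```

```text
121 439.9504132231405 210.28099173553719 [0.9859212  0.16721061] -13.149492960519728 13.320511281551777
sleeve ends [ 0.53749028 -0.28549036  0.238     ] [ 0.5275384  -0.35408475  0.238     ] 0.06931256042229826 -1.7148739742744978
ctr [ 0.53254731 -0.31955345  0.238     ]
69 244.2608695652174 148.08695652173913 [0.91172033 0.41081144] -7.888039452502205 8.162536692385748
sleeve ends [ 0.52690779 -0.35598302  0.238     ] [ 0.53974261 -0.28204919  0.238     ] 0.075039622346321 1.3989105438386498
ctr [ 0.53332503 -0.31901895  0.238     ]
(array([ 0.53259525, -0.31971479,  0.23751108]), [np.float64(6.630608741568968e-06), np.float64(6.630608741539021e-06)])
board ((0.47557714581489563, 0.015544033609330654), 0.12433023005723953) [0.47551218 0.01386849]
tray ((0.5657315850257874, 0.31988006830215454), (0.275745153427124, 0.2785327732563019), 5.480985164642334)
red [0.557 0.388 0.07 ] [(array([0.55849035, 0.39794488, 0.04569789]), [np.float64(0.00145118012353298), np.float64(0.0014511801235330619)])]
mus [0.647 0.32  0.07 ] [(array([0.65115381, 0.32817235, 0.0450633 ]), [np.float64(0.0007652994343337507), np.float64(0.0007652994343338713)])]
ora [0.569 0.237 0.07 ] [(array([0.57116753, 0.2445794 , 0.0444113 ]), [np.float64(0.0019538681782531185), np.float64(0.0019538681782530778)])]
dark [0.485 0.309 0.07 ] 
green [0.496 0.231 0.07 ]
```

View pics/crop1.png

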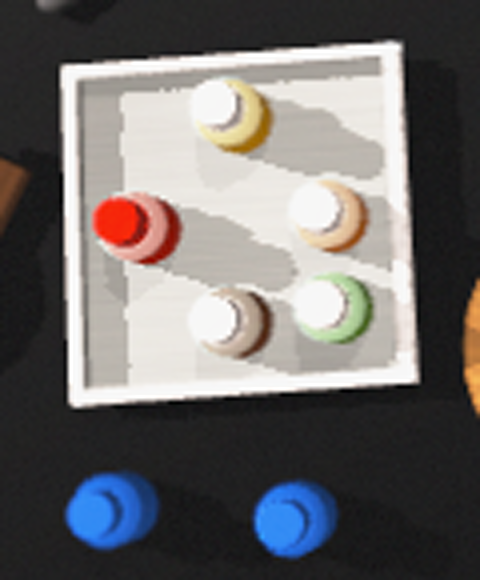

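Confirmed: the five jars in the tray are meant and the blue ones aren't. The sleeve triangulates to (0.533,-0.320,0.2375), against 0.235 expected, with stand x at about -0.15 rad. I'll roll and rise first, then go above the handle.

```bash
cat >> h.py <<'E'
def go(x,y,z,a=None):
    """tool-frame shift (mm) to TCP target; a = world angle of tool y"""
    s=monitor.observe();M=R.from_rotvec(s['ee_rot']).as_matrix();p=s['tcp_pos']
    d=M.T@(np.array([x,y,z])-p)*1000
    ya=np.arctan2(M[1,1],M[0,1]);r=None if a is None else (ya-a+np.pi/2)%np.pi-np.pi/2
    print('t',round(float(s['time_s']),2),'tcp',np.round(p,4),'ya',round(ya,3),'d',np.round(d,1),'roll',None if a is None else round(r,3),'q6',round(s['q'][5],2),'F',np.round(s['contact_force'],1),'w',round(float(s['width']),3),'ff',round(float(s['finger_force']),1))
E
python3 -m pendant '[{"dz":-12,"roll":0.179},{"dz":-12,"roll":0.179},{"dz":-12,"roll":0.179},{"dz":-12,"roll":0.179},{"dz":-12,"roll":0.179},{"dz":-12,"roll":0.179},{"dz":-12,"roll":0.179},{"dz":-12,"roll":0.179}]'
python3 -c "
from h import *
go(.5326,-.3197,.33,-.15)"
```

```text
t 1.65 tcp [0.1792 0.5987 0.2313] ya 1.28 d [-601.9 -778.6  -98.7] roll 1.43 q6 -0.07 F [-0.3 -0.3 -0.5] w 0.997 ff 0.0invalid input
```

```bash
python3 -m pendant '[{"dx":-42.7,"dy":24.3},{"dx":-42.7,"dy":24.3},{"dx":-42.7,"dy":24.3},{"dx":-42.7,"dy":24.3},{"dx":-42.7,"dy":24.3},{"dx":-42.7,"dy":24.3},{"dx":-42.7,"dy":24.3},{"dx":-42.7,"dy":24.3},{"dx":-42.7,"dy":24.3},{"dx":-42.7,"dy":24.3}]' >/dev/null
python3 -m pendant '[{"dx":-42.7,"dy":24.3},{"dx":-42.7,"dy":24.3},{"dx":-42.7,"dy":24.3},{"dx":-42.7,"dy":24.3},{"dx":-42.7,"dy":24.3},{"dx":-42.7,"dy":24.3},{"dx":-42.7,"dy":24.3},{"dx":-42.7,"dy":24.3},{"dx":-32,"dy":18},{"grip":85}]'
python3 -c "
from h import *
cap('wrist','w1.png')
go(.5326,-.3197,.218,-.15)"
```

```text
t 1.7 tcp [0.1792 0.5987 0.2313] ya 1.28 d [-601.9 -778.6   13.3] roll 1.43 q6 -0.07 F [ 0.4 -0.4  0.1] w 1.003 ff 0.0invalid input
invalid input
```

View pics/w1.png

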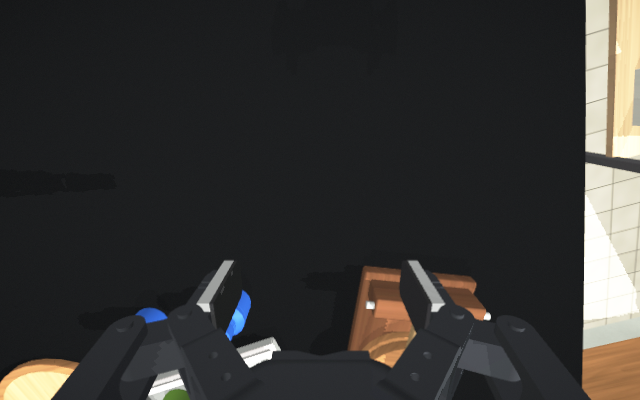

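The arm hasn't moved: the picture shows the start view, with the fingers at (220,290) and (425,285). The rows were refused, probably because each one needs all five fields.

```bash
python3 -m pendant '[{"grip":85,"dx":0,"dy":0,"dz":-12,"roll":0.179},{"grip":85,"dx":0,"dy":0,"dz":-12,"roll":0.179},{"grip":85,"dx":0,"dy":0,"dz":-12,"roll":0.179},{"grip":85,"dx":0,"dy":0,"dz":-12,"roll":0.179},{"grip":85,"dx":0,"dy":0,"dz":-12,"roll":0.179},{"grip":85,"dx":0,"dy":0,"dz":-12,"roll":0.179},{"grip":85,"dx":0,"dy":0,"dz":-12,"roll":0.179},{"grip":85,"dx":0,"dy":0,"dz":-12,"roll":0.179}]'
python3 -c "
from h import *
go(.5326,-.3197,.33,-.15)"
```

```text
time_s: 2.7
tcp_pos: [0.1792, 0.5987, 0.3277]
ee_rot: [-2.39, -2.039, 0.0]
contact_force: [0.4, 0.3, -0.5]
width: 0.995
finger_force: 0.0
t 2.7 tcp [0.1792 0.5987 0.3277] ya -0.158 d [-851.4  493.4   -2.3] roll -0.008 q6 1.37 F [ 0.4  0.3 -0.5] w 0.995 ff 0.0
```

```bash
python3 -m pendant '[{"grip":85,"dx":-47,"dy":27,"dz":0,"roll":0},{"grip":85,"dx":-47,"dy":27,"dz":0,"roll":0},{"grip":85,"dx":-47,"dy":27,"dz":0,"roll":0},{"grip":85,"dx":-47,"dy":27,"dz":0,"roll":0},{"grip":85,"dx":-47,"dy":27,"dz":0,"roll":0},{"grip":85,"dx":-47,"dy":27,"dz":0,"roll":0},{"grip":85,"dx":-47,"dy":27,"dz":0,"roll":0},{"grip":85,"dx":-47,"dy":27,"dz":0,"roll":0},{"grip":85,"dx":-47,"dy":27,"dz":0,"roll":0}]' >/dev/null
python3 -m pendant '[{"grip":85,"dx":-47,"dy":27,"dz":0,"roll":0},{"grip":85,"dx":-47,"dy":27,"dz":0,"roll":0},{"grip":85,"dx":-47,"dy":27,"dz":0,"roll":0},{"grip":85,"dx":-47,"dy":27,"dz":0,"roll":0},{"grip":85,"dx":-47,"dy":27,"dz":0,"roll":0},{"grip":85,"dx":-47,"dy":27,"dz":0,"roll":0},{"grip":85,"dx":-47,"dy":27,"dz":0,"roll":0},{"grip":85,"dx":-47,"dy":27,"dz":0,"roll":0},{"grip":85,"dx":-5,"dy":7,"dz":0,"roll":0}]'
python3 - <<'E'
from h import *
c=cap('wrist','w2.png')
h=cv2.cvtColor(c['img'],cv2.COLOR_RGB2HSV)
m=(h[...,0]<22)&(h[...,1]>120)&(h[...,2]>90);m[:,:]&=True
n,l,st,ce=cv2.connectedComponentsWithStats(m.astype(np.uint8))
for i in range(1,n):
    if st[i,4]>100: print(st[i],ce[i].round(1),at(c,*ce[i],.236))
go(.5326,-.3197,.218,-.15)
E
```

```text
time_s: 4.95
tcp_pos: [0.5185, -0.2697, 0.3267]
ee_rot: [2.387, 2.042, -0.001]
contact_force: [-0.3, 1.6, 0.5]
width: 0.998
finger_force: 0.0
[ 176    0  167   65 2294] [262.2  37.9] [ 0.4965178 -0.1302018  0.236    ]
[ 585  137   55  263 7354] [620.9 311.5] [ 0.80955555 -0.4295784   0.236     ]
[337 221  15  70 903] [344.1 255.4] [ 0.5334034  -0.31941195  0.236     ]
t 5.0 tcp [ 0.5188 -0.2685  0.3267] ya -0.155 d [-48.4  21.5 108.7] roll -0.005 q6 -0.4 F [ 0.8 -0.3  0.6] w 0.995 ff 0.0
```

View pics/w2.png

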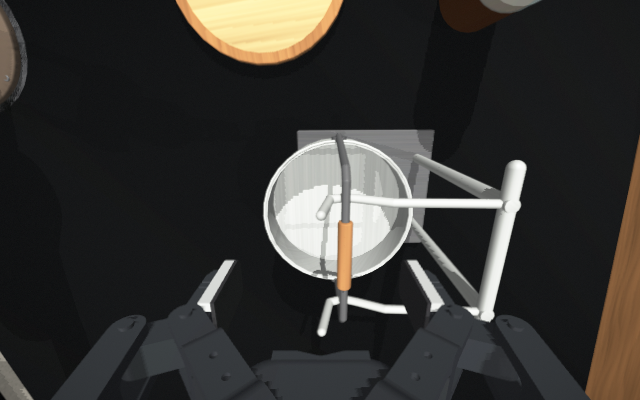

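The wrist view confirms the sleeve at (344,255), which gives (0.533,-0.319), aligned with the fingers. Next I'll centre and descend.

```bash
python3 -m pendant '[{"grip":85,"dx":-24,"dy":11,"dz":0,"roll":0},{"grip":85,"dx":-24,"dy":11,"dz":0,"roll":0},{"grip":85,"dx":0,"dy":0,"dz":0,"roll":0},{"grip":85,"dx":0,"dy":0,"dz":27,"roll":0},{"grip":85,"dx":0,"dy":0,"dz":27,"roll":0},{"grip":85,"dx":0,"dy":0,"dz":27,"roll":0},{"grip":85,"dx":0,"dy":0,"dz":20,"roll":0},{"grip":85,"dx":0,"dy":0,"dz":8,"roll":0},{"grip":85,"dx":0,"dy":0,"dz":0,"roll":0}]'
python3 -c "
from h import *
go(.533,-.3196,.217,-.15)"
```

```text
time_s: 6.12
tcp_pos: [0.5325, -0.3168, 0.2182]
ee_rot: [-2.383, -2.046, 0.0]
contact_force: [0.3, -0.6, 0.2]
width: 0.993
finger_force: 0.0
t 6.12 tcp [ 0.5325 -0.3168  0.2182] ya -0.152 d [-2.7  0.9  1.2] roll -0.002 q6 -0.46 F [ 0.3 -0.6  0.2] w 0.993 ff 0.0
```

```bash
python3 -m pendant '[{"grip":60,"dx":-2.7,"dy":0.9,"dz":1,"roll":0},{"grip":40,"dx":0,"dy":0,"dz":0,"roll":0},{"grip":0,"dx":0,"dy":0,"dz":0,"roll":0},{"grip":0,"dx":0,"dy":0,"dz":0,"roll":0},{"grip":0,"dx":0,"dy":0,"dz":0,"roll":0},{"grip":0,"dx":0,"dy":0,"dz":0,"roll":0},{"grip":0,"dx":0,"dy":0,"dz":0,"roll":0},{"grip":0,"dx":0,"dy":0,"dz":0,"roll":0}]'
```

```text
time_s: 7.12
tcp_pos: [0.5332, -0.3203, 0.2177]
ee_rot: [2.383, 2.046, 0.0]
contact_force: [-0.9, -0.1, 3.5]
width: 0.145
finger_force: 58.6
```

```bash
python3 -m pendant '[{"grip":0,"dx":0,"dy":0,"dz":-4,"roll":0},{"grip":0,"dx":0,"dy":0,"dz":-8,"roll":0},{"grip":0,"dx":0,"dy":0,"dz":-10,"roll":0},{"grip":0,"dx":0,"dy":0,"dz":-10,"roll":0},{"grip":0,"dx":0,"dy":0,"dz":-10,"roll":0},{"grip":0,"dx":0,"dy":0,"dz":-10,"roll":0},{"grip":0,"dx":0,"dy":0,"dz":-10,"roll":0},{"grip":0,"dx":0,"dy":0,"dz":-8,"roll":0},{"grip":0,"dx":0,"dy":0,"dz":-4,"roll":0},{"grip":0,"dx":0,"dy":0,"dz":0,"roll":0}]'
python3 -m pendant '[{"grip":0,"dx":0,"dy":-3,"dz":0,"roll":0},{"grip":0,"dx":0,"dy":-7,"dz":0,"roll":0},{"grip":0,"dx":0,"dy":-12,"dz":0,"roll":0},{"grip":0,"dx":0,"dy":-15,"dz":0,"roll":0},{"grip":0,"dx":0,"dy":-15,"dz":0,"roll":0},{"grip":0,"dx":0,"dy":-15,"dz":0,"roll":0},{"grip":0,"dx":0,"dy":-15,"dz":0,"roll":0},{"grip":0,"dx":0,"dy":-12,"dz":0,"roll":0},{"grip":0,"dx":0,"dy":-6,"dz":0,"roll":0},{"grip":0,"dx":0,"dy":0,"dz":0,"roll":0}]'
python3 -c "
from h import *
go(.475,.0147,.25)"
```

```text
time_s: 8.38
tcp_pos: [0.5332, -0.3202, 0.2916]
ee_rot: [2.383, 2.046, 0.0]
contact_force: [-0.5, 0.3, -4.0]
width: 0.14
finger_force: 58.5
time_s: 9.62
tcp_pos: [0.434, -0.305, 0.2914]
ee_rot: [2.384, 2.046, 0.0]
contact_force: [-0.4, -0.8, -3.7]
width: 0.141
finger_force: 58.5
t 9.62 tcp [ 0.434  -0.305   0.2914] ya -0.152 d [322.2  -8.1  41.4] roll None q6 -0.54 F [-0.4 -0.8 -3.7] w 0.141 ff 58.5
```

```bash
python3 -m pendant '[{"grip":0,"dx":5,"dy":0,"dz":0,"roll":0},{"grip":0,"dx":14,"dy":0,"dz":0,"roll":0},{"grip":0,"dx":22,"dy":-1,"dz":0,"roll":0},{"grip":0,"dx":30,"dy":-1,"dz":0,"roll":0},{"grip":0,"dx":30,"dy":-1,"dz":5,"roll":0},{"grip":0,"dx":30,"dy":-1,"dz":5,"roll":0},{"grip":0,"dx":30,"dy":-1,"dz":5,"roll":0},{"grip":0,"dx":30,"dy":-1,"dz":5,"roll":0},{"grip":0,"dx":30,"dy":-1,"dz":5,"roll":0},{"grip":0,"dx":30,"dy":-1,"dz":5,"roll":0}]' >/dev/null
python3 -m pendant '[{"grip":0,"dx":28,"dy":0,"dz":5,"roll":0},{"grip":0,"dx":20,"dy":0,"dz":5,"roll":0},{"grip":0,"dx":13,"dy":0,"dz":5,"roll":0},{"grip":0,"dx":7,"dy":0,"dz":5,"roll":0},{"grip":0,"dx":3,"dy":0,"dz":5,"roll":0},{"grip":0,"dx":0,"dy":0,"dz":5,"roll":0},{"grip":0,"dx":0,"dy":0,"dz":5,"roll":0},{"grip":0,"dx":0,"dy":0,"dz":5,"roll":0},{"grip":0,"dx":0,"dy":0,"dz":5,"roll":0},{"grip":0,"dx":0,"dy":0,"dz":0,"roll":0}]'
python3 - <<'E'
from h import *
c=cap('top','t3.png');cs=cap('scene')
cv2.imwrite('pics/s3.png',cv2.resize(cs['img'][120:300,220:420],None,fx=3,fy=3)[:,:,::-1])
go(.4755,.0148,.1525)
E
```

```text
time_s: 12.12
tcp_pos: [0.4746, 0.0144, 0.2157]
ee_rot: [-2.383, -2.045, 0.001]
contact_force: [0.1, 0.2, -4.5]
width: 0.141
finger_force: 58.5
t 12.22 tcp [0.4751 0.0145 0.2163] ya -0.152 d [ 0.4  0.3 63.8] roll None q6 0.09 F [ 0.2  0.2 -3.6] w 0.143 ff 58.5
```

View pics/s3.png

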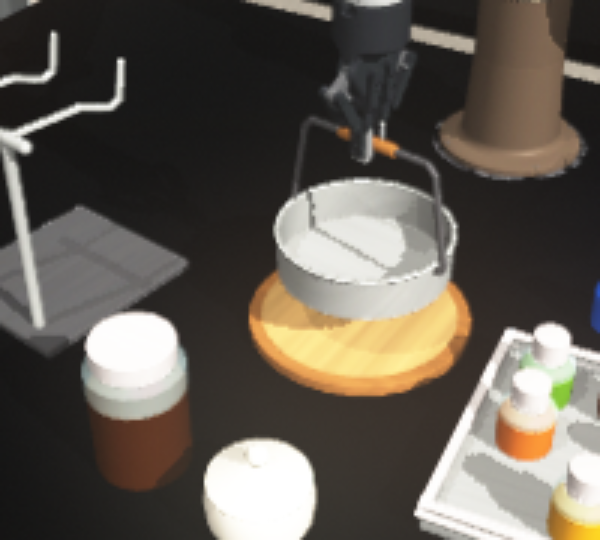

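The tin hangs level over the board, clear of the stand (board centre about (360,320) in the crop). Now I'll lower it gently.

```bash
python3 -m pendant '[{"grip":0,"dx":0,"dy":0,"dz":5,"roll":0},{"grip":0,"dx":0,"dy":0,"dz":9,"roll":0},{"grip":0,"dx":0,"dy":0,"dz":10,"roll":0},{"grip":0,"dx":0,"dy":0,"dz":10,"roll":0},{"grip":0,"dx":0,"dy":0,"dz":10,"roll":0},{"grip":0,"dx":0,"dy":0,"dz":8,"roll":0},{"grip":0,"dx":0,"dy":0,"dz":4,"roll":0},{"grip":0,"dx":0,"dy":0,"dz":2,"roll":0},{"grip":0,"dx":0,"dy":0,"dz":2,"roll":0},{"grip":0,"dx":0,"dy":0,"dz":0,"roll":0}]'
python3 -m pendant '[{"grip":0,"dx":0,"dy":0,"dz":1,"roll":0},{"grip":0,"dx":0,"dy":0,"dz":0,"roll":0}]'
python3 -m pendant '[{"grip":0,"dx":0,"dy":0,"dz":1,"roll":0},{"grip":0,"dx":0,"dy":0,"dz":0,"roll":0}]'
```

```text
time_s: 13.48
tcp_pos: [0.4752, 0.0145, 0.1564]
ee_rot: [2.384, 2.046, 0.0]
contact_force: [0.4, -0.6, -4.0]
width: 0.145
finger_force: 58.5
time_s: 13.72
tcp_pos: [0.4751, 0.0145, 0.1554]
ee_rot: [2.384, 2.046, 0.0]
contact_force: [0.2, -0.1, -3.9]
width: 0.144
finger_force: 58.5
time_s: 13.98
tcp_pos: [0.475, 0.0145, 0.1542]
ee_rot: [-2.384, -2.046, 0.0]
contact_force: [0.7, -0.0, -4.4]
width: 0.135
finger_force: 58.5
```

```bash
for i in 1; do python3 -m pendant '[{"grip":0,"dx":0,"dy":0,"dz":1,"roll":0},{"grip":0,"dx":0,"dy":0,"dz":0,"roll":0}]'; done
python3 -m pendant '[{"grip":0,"dx":0,"dy":0,"dz":1,"roll":0},{"grip":0,"dx":0,"dy":0,"dz":0,"roll":0}]'
```

```text
time_s: 14.22
tcp_pos: [0.475, 0.0145, 0.1532]
ee_rot: [-2.384, -2.046, 0.0]
contact_force: [-0.2, 0.6, -2.8]
width: 0.143
finger_force: 58.5
time_s: 14.48
tcp_pos: [0.4753, 0.0145, 0.1525]
ee_rot: [2.383, 2.046, 0.0]
contact_force: [-0.6, -0.1, -2.2]
width: 0.142
finger_force: 58.7
```

```bash
python3 -m pendant '[{"grip":0,"dx":0,"dy":0,"dz":1.5,"roll":0},{"grip":0,"dx":0,"dy":0,"dz":0,"roll":0}]'
```

```text
time_s: 14.72
tcp_pos: [0.4765, 0.0143, 0.1524]
ee_rot: [2.382, 2.045, 0.003]
contact_force: [-1.5, -0.1, 5.1]
width: 0.143
finger_force: 59.4
```

Seated, with 5 N of upward force. I'll release it, then nudge the handle toward the tin's +x and let it fall.

```bash
python3 -m pendant '[{"grip":0,"dx":0,"dy":0,"dz":-1,"roll":0},{"grip":32,"dx":0,"dy":0,"dz":0,"roll":0},{"grip":32,"dx":0,"dy":0,"dz":0,"roll":0},{"grip":32,"dx":0,"dy":0,"dz":0,"roll":0},{"grip":32,"dx":0,"dy":0,"dz":0,"roll":0}]'
python3 -m pendant '[{"grip":32,"dx":0,"dy":8,"dz":0,"roll":0},{"grip":32,"dx":0,"dy":8,"dz":1,"roll":0},{"grip":32,"dx":0,"dy":9,"dz":1,"roll":0},{"grip":32,"dx":0,"dy":9,"dz":3,"roll":0},{"grip":32,"dx":0,"dy":9,"dz":4,"roll":0},{"grip":32,"dx":0,"dy":9,"dz":6,"roll":0},{"grip":32,"dx":0,"dy":8,"dz":6,"roll":0},{"grip":32,"dx":0,"dy":0,"dz":0,"roll":0}]'
python3 - <<'E'
from h import *
cs=cap('scene');go(.475,.0145,.2)
cv2.imwrite('pics/s4.png',cv2.resize(cs['img'][120:280,260:420],None,fx=3,fy=3)[:,:,::-1])
E
```

```text
time_s: 15.35
tcp_pos: [0.475, 0.0145, 0.1517]
ee_rot: [-2.384, -2.046, 0.0]
contact_force: [-0.6, 0.1, 0.8]
width: 0.376
finger_force: 0.0
time_s: 16.35
tcp_pos: [0.535, 0.0053, 0.1302]
ee_rot: [2.384, 2.046, -0.0]
contact_force: [-0.1, -0.8, 0.7]
width: 0.372
finger_force: 0.4
t 16.4 tcp [0.5347 0.0053 0.1305] ya -0.152 d [  0.  -60.4 -69.5] roll None q6 0.08 F [ 1.3 -0.2  0.6] w 0.376 ff 0.4
```

View pics/s4.png

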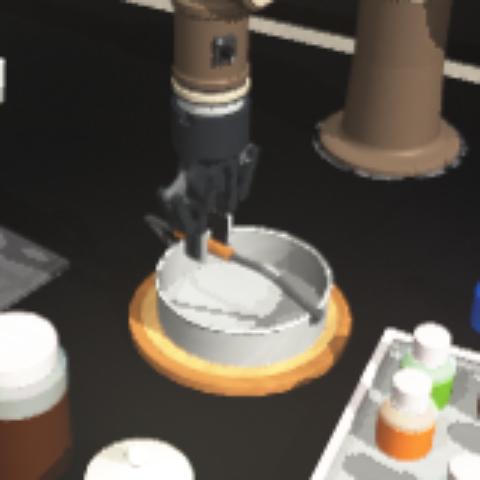

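The handle leans between the fingers at (225,245) in the crop. I'll raise the tool so it falls.

```bash
python3 -m pendant '[{"grip":32,"dx":0,"dy":6,"dz":5,"roll":0},{"grip":32,"dx":0,"dy":4,"dz":5,"roll":0},{"grip":45,"dx":0,"dy":0,"dz":-8,"roll":0},{"grip":45,"dx":0,"dy":0,"dz":-15,"roll":0},{"grip":45,"dx":0,"dy":0,"dz":-25,"roll":0},{"grip":60,"dx":20,"dy":0,"dz":-40,"roll":0},{"grip":85,"dx":40,"dy":0,"dz":-30,"roll":0},{"grip":85,"dx":50,"dy":0,"dz":0,"roll":0},{"grip":85,"dx":50,"dy":0,"dz":0,"roll":0},{"grip":85,"dx":50,"dy":0,"dz":0,"roll":0}]'
python3 - <<'E'
from h import *
c=cap('top','t5.png');cs=cap('scene');go(.475,.0145,.2)
cv2.imwrite('pics/m5.png',np.vstack([cv2.resize(c['img'][145:290,160:370],(630,435)),]) [:,:,::-1])
import json
for d in spotter.regions_of('top','tin')[:2]: print(d['p'],d['extent'])
for d in spotter.regions_of('scene','grip')[:2]: print(d['p'],d['extent'])
E
```

```text
time_s: 17.65
tcp_pos: [0.5762, 0.2131, 0.2407]
ee_rot: [2.383, 2.046, 0.003]
contact_force: [-0.5, -0.2, -1.1]
width: 0.993
finger_force: 0.0
t 17.75 tcp [0.5763 0.2163 0.2405] ya -0.147 d [-214.6  -70.7   39.7] roll None q6 0.43 F [ 0.4 -0.4  0.5] w 0.996 ff 0.0
0.64 [280.2, 190.9, 347.5, 265.9]
0.64 [307.5, 227.3, 362.4, 240.2]
```

View pics/m5.png

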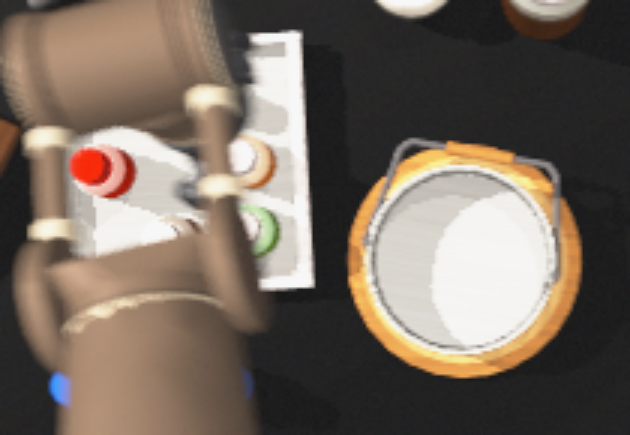

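The handle is folded fully to the far (+x) side, and the tin sits inside the board with its rim centred at about (462,260) in the crop. Next I'll square the tool to ya=0, move aside, and measure the tin and jars.

```bash
python3 -m pendant '[{"grip":85,"dx":-50,"dy":-20,"dz":-15,"roll":0},{"grip":85,"dx":-50,"dy":-20,"dz":-15,"roll":0},{"grip":85,"dx":-40,"dy":-20,"dz":-15,"roll":0},{"grip":85,"dx":-30,"dy":-20,"dz":-15,"roll":0},{"grip":85,"dx":0,"dy":-20,"dz":-10,"roll":-0.075},{"grip":85,"dx":0,"dy":-20,"dz":-10,"roll":-0.072},{"grip":85,"dx":0,"dy":0,"dz":0,"roll":0},{"grip":85,"dx":0,"dy":0,"dz":0,"roll":0}]'
cat >> h.py <<'E'
from scipy.optimize import least_squares
th=np.linspace(0,2*np.pi,40,endpoint=False)
def jarpix(c,x,y,z0):
    P=[(x+r*np.cos(t),y+r*np.sin(t),z0+z) for r,z in((.028,0),(.028,.05),(.018,.052),(.018,.08)) for t in th]
    return np.array([proj(c,p) for p in P])
def feat(c,x,y,z0):
    p=jarpix(c,x,y,z0).astype(np.float32);h1=cv2.convexHull(p[:80]);h2=cv2.convexHull(p[80:])
    m=np.zeros((1600,2560),np.uint8);
    for h in(h1,h2): cv2.fillConvexPoly(m,np.round(h*4).astype(np.int32),1)
    M=cv2.moments(m,True)
    return np.r_[p.min(0),p.max(0),M['m10']/M['m00']/4,M['m01']/M['m00']/4]
def fitjar(obs,x0,z0):
    """obs: list of (c, detection)"""
    def f(q):
        r=[]
        for c,d in obs:
            v,u=np.nonzero(d['region']);e=d['extent'];g=np.r_[e,u.mean()+.5,v.mean()+.5]
            r.append((feat(c,q[0],q[1],z0)-g)*np.array([1,1,1,1,2,2])/2)
        return np.concatenate(r)
    s=least_squares(f,x0,diff_step=3e-3,loss='soft_l1');return s.x,np.sqrt(np.mean(s.fun**2))
E
python3 - <<'E'
from h import *
go(.475,.0145,.33,0)
out={}
cams={n:cap(n,n+'6.png') for n in('top','scene','wrist')}
for n,c in cams.items():
    D=[]
    for t in('jar_red','jar1'): 
        for d in spotter.regions_of(n,t):
            if d['p']<.3: continue
            x,e=fitjar([(c,d)],at(c,(d['extent'][0]+d['extent'][2])/2,(d['extent'][1]+d['extent'][3])/2,.05)[:2],.012)
            col=c['img'][d['region']].mean(0)
            print(n,t,round(d['p'],2),np.round(x,4),round(e,2),col.round(),np.round(d['extent']))
E
```

```text
time_s: 18.85
tcp_pos: [0.4317, 0.0594, 0.3189]
ee_rot: [2.229, 2.213, 0.001]
contact_force: [1.0, -0.8, -0.5]
width: 0.994
finger_force: 0.0
t 18.85 tcp [0.4317 0.0594 0.3189] ya -0.007 d [-44.6  43.6 -11. ] roll -0.007 q6 0.04 F [ 1.  -0.8 -0.5] w 0.994 ff 0.0
top jar_red 0.81 [0.5574 0.3962] 0.57 [208. 101.  86.] [184. 192. 204. 211.]
top jar1 0.78 [0.6499 0.3241] 0.54 [216. 202. 169.] [209. 166. 230. 183.]
top jar1 0.69 [0.5705 0.2409] 0.54 [222. 202. 183.] [234. 190. 253. 207.]
top jar1 0.67 [0.3283 0.2686] 1.39 [ 53. 131. 231.] [224. 269. 237. 287.]
top jar1 0.65 [0.5068 0.2367] 1.41 [211. 220. 201.] [236. 214. 252. 224.]
top jar1 0.59 [0.4855 0.3153] 0.76 [206. 194. 185.] [210. 217. 229. 232.]
scene jar_red 0.62 [0.561  0.4001] 1.14 [215.  93.  84.] [439. 264. 460. 291.]
scene jar1 0.91 [0.4901 0.3208] 0.86 [188. 163. 151.] [417. 237. 438. 268.]
scene jar1 0.88 [0.4848 0.2422] 0.93 [213. 226. 196.] [397. 228. 415. 257.]
scene jar1 0.78 [0.5688 0.2458] 0.63 [228. 192. 161.] [386. 244. 405. 273.]
scene jar1 0.76 [0.6504 0.3294] 0.77 [231. 211. 158.] [403. 273. 424. 304.]
scene jar1 0.76 [0.3508 0.268 ] 0.54 [ 48.  99. 204.] [416. 208. 436. 232.]
scene jar1 0.6 [0.3496 0.411 ] 0.22 [ 42.  94. 199.] [461. 219. 482. 249.]
wrist jar1 0.98 [0.5005 0.2378] 1.16 [196. 208. 190.] [351.   6. 396.  57.]
wrist jar1 0.73 [0.3363 0.2591] 3.41 [ 44.  89. 176.] [220.   0. 269.  43.]
wrist jar1 0.66 [0.5738 0.2462] 0.83 [203. 188. 174.] [401.   0. 460.  54.]
```

View pics/wrist6.png

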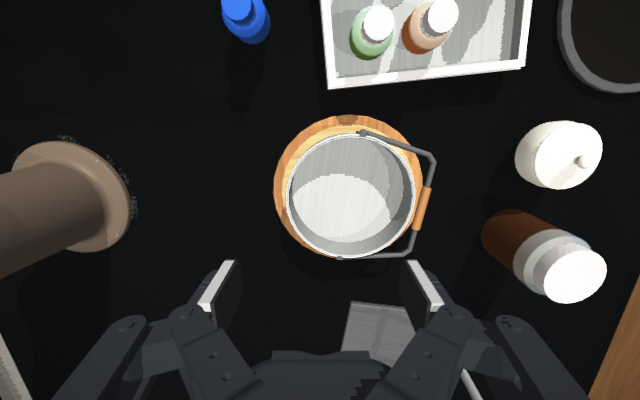

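The wrist view shows the tin inside the board, rim x 286–417, handle down at (422,208), and green (370,30) and orange (430,22) in the tray. I'll fit the rim centre and move to 70 mm short of the red jar.

```bash
cat >> h.py <<'E'
from scipy.optimize import minimize
def fitrim(c,x0,z=.065):
    g=cv2.GaussianBlur(cv2.cvtColor(c['img'],cv2.COLOR_RGB2GRAY),(0,0),.7).astype(np.float32)
    T=np.linspace(0,2*np.pi,180,endpoint=False)
    def val(q,r):
        p=np.array([proj(c,(q[0]+r*np.cos(t),q[1]+r*np.sin(t),z)) for t in T],np.float32)
        return cv2.remap(g,p[:,0].copy(),p[:,1].copy(),cv2.INTER_LINEAR)[:,0]
    f=lambda q:-np.median(np.clip(val(q,.0935)-val(q,.0985),-60,60))-np.mean(np.clip(val(q,.0935)-val(q,.0985),-60,60))
    B=min(((f((x0[0]+a,x0[1]+b)),x0[0]+a,x0[1]+b) for a in np.arange(-.015,.0151,.003) for b in np.arange(-.015,.0151,.003)))
    s=minimize(f,B[1:],method='Nelder-Mead',options=dict(initial_simplex=[(B[1],B[2]),(B[1]+.003,B[2]),(B[1],B[2]+.003)],xatol=1e-4));return s.x,s.fun
E
python3 - <<'E'
from h import *
for n in('wrist','scene'):
    c=cap(n);print(n,fitrim(c,(.475,.0145)))
go(.559,.328,.26,0)
E
```

```text
wrist (array([0.47637413, 0.01481562]), np.float64(-78.5294189453125))
scene (array([0.47187752, 0.01478726]), np.float64(-91.53825378417969))
t 19.4 tcp [0.4316 0.0602 0.3186] ya -0.005 d [268.4 126.1  58.6] roll -0.005 q6 0.04 F [-0.1 -0.3  0.3] w 0.994 ff 0.0
```

```bash
python3 -m pendant '[{"grip":85,"dx":25,"dy":12,"dz":5,"roll":0},{"grip":85,"dx":50,"dy":24,"dz":10,"roll":0},{"grip":85,"dx":55,"dy":26,"dz":12,"roll":0},{"grip":65,"dx":55,"dy":26,"dz":12,"roll":0},{"grip":65,"dx":50,"dy":24,"dz":12,"roll":0},{"grip":65,"dx":33,"dy":14,"dz":8,"roll":-0.005},{"grip":65,"dx":0,"dy":0,"dz":0,"roll":0},{"grip":65,"dx":0,"dy":0,"dz":0,"roll":0}]'
cat >> h.py <<'E'
def look(names=('wrist','scene'),z0=.012,ref=None):
    for n in names:
        c=cap(n)
        for t in('jar_red','jar1'):
            for d in spotter.regions_of(n,t):
                if d['p']<.3: continue
                x,e=fitjar([(c,d)],at(c,(d['extent'][0]+d['extent'][2])/2,(d['extent'][1]+d['extent'][3])/2,.05)[:2],z0)
                print(n,t,round(d['p'],2),np.round(x,4),round(e,2),c['img'][d['region']].mean(0).round(),np.round(d['extent']))
E
python3 - <<'E'
from h import *
look(('wrist',))
cap('wrist','w7.png')
c=cap('wrist');print(fitrim(c,(.475,.0145)))
go(.559,.398,.063,0)
E
```

```text
time_s: 20.4
tcp_pos: [0.5585, 0.3271, 0.2594]
ee_rot: [2.221, 2.222, -0.002]
contact_force: [-0.3, -0.3, 0.1]
width: 0.761
finger_force: 0.0
wrist jar_red 0.81 [0.5593 0.3976] 0.75 [235. 134. 127.] [299.  95. 342. 146.]
wrist jar_red 0.35 [0.6528 0.3277] 0.58 [232. 224. 201.] [367. 150. 418. 199.]
wrist jar1 0.97 [0.5009 0.2361] 0.74 [207. 222. 196.] [260. 215. 301. 268.]
wrist jar1 0.88 [0.4865 0.3173] 0.73 [219. 211. 204.] [241. 161. 292. 208.]
wrist jar1 0.72 [0.341  0.2651] 1.15 [ 55. 109. 209.] [131. 197. 190. 248.]
wrist jar1 0.7 [0.6529 0.3275] 0.67 [233. 224. 201.] [368. 152. 416. 200.]
wrist jar1 0.6 [0.3433 0.4062] 1.05 [ 48.  96. 188.] [105.  92. 180. 137.]
wrist jar1 0.55 [0.5733 0.2446] 0.21 [237. 217. 200.] [310. 207. 352. 264.]
(array([0.47414788, 0.01703261]), np.float64(-21.50925636291504))
t 20.65 tcp [0.559  0.3266 0.2606] ya -0.001 d [ 71.3  -0.2 197.6] roll -0.001 q6 0.46 F [ 0.4 -1.   0.2] w 0.759 ff 0.0
```

View pics/w7.png

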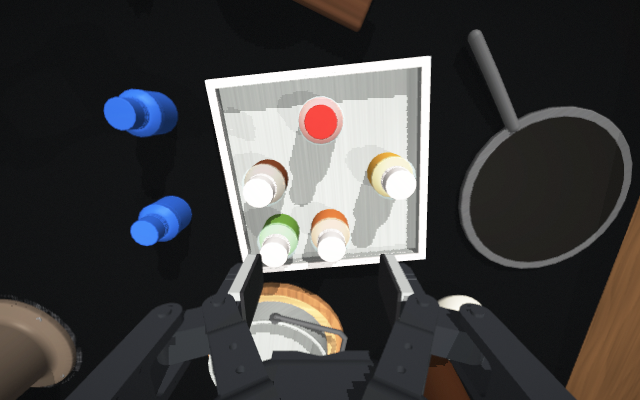

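All five jars are visible: red (321,120), dark (265,183), mustard (392,176), green (278,240) and orange (330,235). Red fits at (0.559,0.398). Going down to it.

```bash
python3 -m pendant '[{"grip":65,"dx":20,"dy":0,"dz":15,"roll":0},{"grip":65,"dx":30,"dy":0,"dz":20,"roll":0},{"grip":65,"dx":21,"dy":0.3,"dz":25,"roll":0},{"grip":65,"dx":0,"dy":0,"dz":35,"roll":0},{"grip":65,"dx":0,"dy":0,"dz":40,"roll":0},{"grip":65,"dx":0,"dy":0,"dz":35,"roll":0},{"grip":65,"dx":0,"dy":0,"dz":20,"roll":0},{"grip":65,"dx":0,"dy":0,"dz":7,"roll":0},{"grip":65,"dx":0,"dy":0,"dz":0,"roll":0},{"grip":65,"dx":0,"dy":0,"dz":0,"roll":0}]'
python3 -c "
from h import *
go(.5593,.3976,.063,0)"
python3 -m pendant '[{"grip":30,"dx":0,"dy":0,"dz":0,"roll":0},{"grip":20,"dx":0,"dy":0,"dz":0,"roll":0},{"grip":20,"dx":0,"dy":0,"dz":0,"roll":0},{"grip":20,"dx":0,"dy":0,"dz":0,"roll":0}]'
```

```text
time_s: 21.9
tcp_pos: [0.5605, 0.3994, 0.0647]
ee_rot: [2.221, 2.221, 0.005]
contact_force: [-0.8, 0.1, 0.4]
width: 0.763
finger_force: 0.0
t 21.9 tcp [0.5605 0.3994 0.0647] ya -0.0 d [-1.8 -1.2  1.7] roll -0.0 q6 0.56 F [-0.8  0.1  0.4] w 0.763 ff 0.0
time_s: 22.4
tcp_pos: [0.5599, 0.399, 0.0642]
ee_rot: [2.221, 2.221, 0.003]
contact_force: [-1.8, -0.5, 5.5]
width: 0.403
finger_force: 59.8
```

```bash
python3 -m pendant '[{"grip":20,"dx":0,"dy":0,"dz":-6,"roll":0},{"grip":20,"dx":0,"dy":0,"dz":-20,"roll":0},{"grip":20,"dx":0,"dy":0,"dz":-40,"roll":0},{"grip":20,"dx":0,"dy":0,"dz":-45,"roll":0},{"grip":20,"dx":-15,"dy":-4,"dz":-20,"roll":0},{"grip":20,"dx":-35,"dy":-8,"dz":0,"roll":0},{"grip":20,"dx":-48,"dy":-10,"dz":0,"roll":0},{"grip":20,"dx":-50,"dy":-10,"dz":0,"roll":0},{"grip":20,"dx":-50,"dy":-10,"dz":0,"roll":0},{"grip":20,"dx":-50,"dy":-10,"dz":0,"roll":0}]'
python3 -m pendant '[{"grip":20,"dx":-50,"dy":-10,"dz":0,"roll":0},{"grip":20,"dx":-42,"dy":-10,"dz":0,"roll":0},{"grip":20,"dx":-28,"dy":-8,"dz":0,"roll":0},{"grip":20,"dx":-15,"dy":-5,"dz":0,"roll":0},{"grip":20,"dx":0,"dy":0,"dz":0,"roll":0},{"grip":20,"dx":0,"dy":0,"dz":0,"roll":0}]'
python3 -c "
from h import *
c=cap('scene');print(fitrim(c,(.475,.0148)))
go(.4752,.0155,.071,0)"
```

```text
time_s: 23.65
tcp_pos: [0.5069, 0.149, 0.1949]
ee_rot: [2.22, 2.221, 0.002]
contact_force: [0.8, -0.6, -0.8]
width: 0.402
finger_force: 59.9
time_s: 24.4
tcp_pos: [0.4746, 0.0163, 0.1941]
ee_rot: [2.221, 2.222, 0.001]
contact_force: [0.7, 0.8, -0.5]
width: 0.402
finger_force: 59.9
(array([0.47281141, 0.01591887]), np.float64(-81.72467041015625))
t 24.45 tcp [0.4746 0.0164 0.194 ] ya 0.001 d [ -1.    0.6 123. ] roll 0.001 q6 -0.06 F [-0.1  0.4 -1.3] w 0.4 ff 59.9
```

```bash
python3 -m pendant '[{"grip":20,"dx":-1,"dy":0.5,"dz":15,"roll":0},{"grip":20,"dx":0,"dy":0,"dz":30,"roll":0},{"grip":20,"dx":0,"dy":0,"dz":30,"roll":0},{"grip":20,"dx":0,"dy":0,"dz":25,"roll":0},{"grip":20,"dx":0,"dy":0,"dz":12,"roll":0},{"grip":20,"dx":0,"dy":0,"dz":5,"roll":0},{"grip":20,"dx":0,"dy":0,"dz":3,"roll":0},{"grip":20,"dx":0,"dy":0,"dz":1.5,"roll":0},{"grip":20,"dx":0,"dy":0,"dz":0,"roll":0}]'
python3 -m pendant '[{"grip":20,"dx":0,"dy":0,"dz":1,"roll":0},{"grip":20,"dx":0,"dy":0,"dz":0,"roll":0}]'
```

```text
time_s: 25.58
tcp_pos: [0.4752, 0.0145, 0.0729]
ee_rot: [2.221, 2.221, 0.001]
contact_force: [-0.2, -0.4, -1.6]
width: 0.403
finger_force: 59.9
time_s: 25.82
tcp_pos: [0.4748, 0.0145, 0.0715]
ee_rot: [2.221, 2.221, 0.0]
contact_force: [-0.5, -1.0, -0.9]
width: 0.403
finger_force: 59.9
```

```bash
python3 -m pendant '[{"grip":20,"dx":0,"dy":0,"dz":1,"roll":0},{"grip":20,"dx":0,"dy":0,"dz":0,"roll":0}]'
python3 -m pendant '[{"grip":20,"dx":0,"dy":0,"dz":0.8,"roll":0},{"grip":20,"dx":0,"dy":0,"dz":0,"roll":0}]'
```

```text
time_s: 26.08
tcp_pos: [0.4748, 0.0145, 0.0703]
ee_rot: [2.221, 2.221, 0.0]
contact_force: [-0.3, -0.1, -1.0]
width: 0.401
finger_force: 59.9
time_s: 26.32
tcp_pos: [0.4748, 0.0145, 0.0702]
ee_rot: [-2.221, -2.222, 0.0]
contact_force: [-1.8, 0.3, 4.8]
width: 0.405
finger_force: 60.5
```

```bash
python3 -m pendant '[{"grip":55,"dx":0,"dy":0,"dz":-0.5,"roll":0},{"grip":55,"dx":0,"dy":0,"dz":0,"roll":0},{"grip":55,"dx":0,"dy":0,"dz":0,"roll":0},{"grip":55,"dx":0,"dy":0,"dz":-20,"roll":0},{"grip":55,"dx":0,"dy":0,"dz":-45,"roll":0},{"grip":55,"dx":-20,"dy":0,"dz":-50,"roll":0},{"grip":65,"dx":-40,"dy":0,"dz":-50,"roll":0},{"grip":65,"dx":-20,"dy":0,"dz":-25,"roll":0},{"grip":65,"dx":0,"dy":0,"dz":0,"roll":0},{"grip":65,"dx":0,"dy":0,"dz":0,"roll":0}]'
python3 - <<'E'
from h import *
c=cap('wrist','w8.png');print(fitrim(c,(.475,.0145)))
d=spotter.regions_of('wrist','jar_red')[0];print(d['p'],d['extent'],fitjar([(c,d)],(.475,.0145),.018))
go(.5,.17,.26,0)
E
```

```text
time_s: 27.58
tcp_pos: [0.4736, -0.0638, 0.2573]
ee_rot: [-2.22, -2.219, 0.002]
contact_force: [0.2, 0.7, -0.9]
width: 0.759
finger_force: 0.0
(array([4.78713267e-01, 1.51632857e-05]), np.float64(-90.64996337890625))
0.65 [299.0, 90.1, 345.3, 141.9] (array([0.47494857, 0.01317021]), np.float64(0.41877058322171))
t 27.68 tcp [ 0.4733 -0.0634  0.2566] ya 0.001 d [233.4  26.9  -3.2] roll 0.001 q6 -0.23 F [-0.8 -0.7 -0.2] w 0.762 ff 0.0
```

View pics/w8.png

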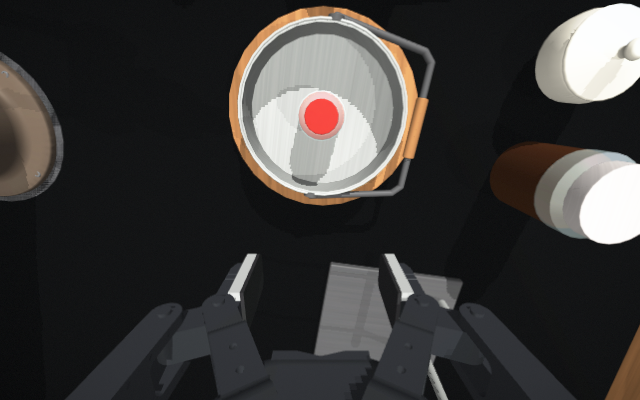

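Red stands upright in the tin at (321,117). The rim spans x 239–408 and y 17–197, so I'll compute its centre from those edges.

Run:
```python
from h import *
c=cap('wrist')
for p in [(239,105),(408,105),(322,16.5),(322,197)]: print(at(c,*p,.065).round(4))
g=c['img']
print('row105 L',g[105,228:250].mean(1).astype(int),'R',g[105,398:420].mean(1).astype(int))
print('col322 T',g[8:26,322].mean(1).astype(int),'B',g[186:210,322].mean(1).astype(int))
```

```text
[0.3799 0.0258 0.065 ]
[0.5717 0.0262 0.065 ]
[0.4738 0.1126 0.065 ]
[ 0.4746 -0.0832  0.065 ]
row105 L [ 19  20 150 152 152 148 146 145 148 147 187 239 221 230 215 102 103 102
  98  84  84  85] R [ 96  96  97  99  99 127 194 219 216 235 221 180 180 178 175 170 167 143
  92 101 120 133]
col322 T [111 111 112 111 111 111 111 119 195 246 214 182 222 216 158  88  93  92] B [184 185 184 183 183 193 237 238 252 228 101  86  87 120 119 119 120 119
 120 111  21  16  14  16]
```

The tin centre is (0.4755,0.015) and red is at (0.475,0.014), within 1 mm of centre. The ring slots are at world angles 30, 90, 210 and 270° with radius 60. Now for the other jars.

```bash
python3 -m pendant '[{"grip":65,"dx":25,"dy":9,"dz":0,"roll":0},{"grip":65,"dx":50,"dy":18,"dz":0,"roll":0},{"grip":65,"dx":55,"dy":20,"dz":0,"roll":0},{"grip":65,"dx":55,"dy":20,"dz":0,"roll":0},{"grip":65,"dx":35,"dy":14,"dz":0,"roll":0},{"grip":65,"dx":18,"dy":6,"dz":0,"roll":0},{"grip":65,"dx":0,"dy":0,"dz":0,"roll":0},{"grip":65,"dx":0,"dy":0,"dz":0,"roll":0}]'
python3 - <<'E'
from h import *
look(('wrist',))
go(.573,.2446,.063,0)
E
```

```text
time_s: 28.72
tcp_pos: [0.561, 0.1723, 0.2582]
ee_rot: [-2.222, -2.221, 0.003]
contact_force: [-0.2, -0.9, 0.2]
width: 0.758
finger_force: 0.0
wrist jar_red 0.61 [0.4856 0.0085] 2.29 [189.  89.  82.] [255. 254. 282. 317.]
wrist jar1 0.95 [0.5006 0.2374] 0.51 [203. 214. 198.] [247. 102. 297. 150.]
wrist jar1 0.82 [0.6522 0.3287] 1.0 [199. 192. 172.] [375.   8. 430.  70.]
wrist jar1 0.74 [0.3417 0.2618] 1.33 [ 39.  79. 164.] [ 98.  80. 172. 126.]
wrist jar1 0.67 [0.5735 0.245 ] 0.83 [224. 216. 206.] [308.  91. 357. 147.]
wrist jar1 0.63 [0.5653 0.0179] 12.68 [118. 102.  89.] [264. 219. 351. 344.]
wrist jar1 0.59 [0.4856 0.3183] 1.09 [188. 183. 177.] [226.  24. 281.  80.]Traceback (most recent call last):
  File "<stdin>", line 2, in <module>
  File "h.py", line 66, in look
    x,e=fitjar([(c,d)],at(c,(d['extent'][0]+d['extent'][2])/2,(d['extent'][1]+d['extent'][3])/2,.05)[:2],z0)
        ~~~~~~^^^^^^^^^^^^^^^^^^^^^^^^^^^^^^^^^^^^^^^^^^^^^^^^^^^^^^^^^^^^^^^^^^^^^^^^^^^^^^^^^^^^^^^^^^^^^^
  File "h.py", line 49, in fitjar
    s=least_squares(f,x0,diff_step=3e-3,loss='soft_l1');return s.x
[... 414 characters left out ...]
tions, verbose, callback=callback)
    f_new = fun(x_new)
    self._update_fun()
    ~~~~~~~~~~~~~~~~^^
    self.f = self.fun_wrapped(xp_copy(self.x))
             ~~~~~~~~~~~~~~~~^^^^^^^^^^^^^^^^^
    return np.atleast_1d(self.fun(x))
                         ~~~~~~~~^^^
    return self.f(x, *self.args, **self.kwargs)
           ~~~~~~^^^^^^^^^^^^^^^^^^^^^^^^^^^^^^
  File "h.py", line 47, in f
    r.append((feat(c,q[0],q[1],z0)-g)*np.array([1,1,1,1,2,2])/2)
              ~~~~^^^^^^^^^^^^^^^^
  File "h.py", line 40, in feat
    return np.r_[p.min(0),p.max(0),M['m10']/M['m00']/4,M['m01']/M['m00']/4]
                                   ~~~~~~~~^~~~~~~~~
ZeroDivisionError: float division by zero
```

```bash
sed -i "s/if d\['p'\]<.3: continue/if d['p']<.3 or d['extent'][3]>270: continue/; s/\/M\['m00'\]/\/max(M['m00'],1)/g" h.py
python3 -m pendant '[{"grip":60,"dx":20,"dy":3,"dz":15,"roll":0},{"grip":60,"dx":30,"dy":5,"dz":20,"roll":0},{"grip":60,"dx":21,"dy":4,"dz":25,"roll":0},{"grip":60,"dx":0,"dy":0,"dz":35,"roll":0},{"grip":60,"dx":0,"dy":0,"dz":40,"roll":0},{"grip":60,"dx":0,"dy":0,"dz":35,"roll":0},{"grip":60,"dx":0,"dy":0,"dz":18,"roll":0},{"grip":60,"dx":0,"dy":0,"dz":6,"roll":0},{"grip":60,"dx":0,"dy":0,"dz":0,"roll":0},{"grip":60,"dx":0,"dy":0,"dz":0,"roll":0}]' >/dev/null
python3 -c "
from h import *
go(.5735,.2448,.0640,0)"
```

```text
t 30.12 tcp [0.5751 0.245  0.0665] ya -0.0 d [-0.2 -1.6  2.5] roll -0.0 q6 0.33 F [ 0.3 -0.2  0.1] w 0.706 ff 0.0
```

```bash
python3 -m pendant '[{"grip":45,"dx":0,"dy":-1.5,"dz":2.5,"roll":0},{"grip":20,"dx":0,"dy":0,"dz":0,"roll":0},{"grip":20,"dx":0,"dy":0,"dz":0,"roll":0},{"grip":20,"dx":0,"dy":0,"dz":0,"roll":0},{"grip":20,"dx":0,"dy":0,"dz":0,"roll":0}]'
python3 -m pendant '[{"grip":20,"dx":0,"dy":0,"dz":-6,"roll":0},{"grip":20,"dx":0,"dy":0,"dz":-20,"roll":0},{"grip":20,"dx":0,"dy":0,"dz":-40,"roll":0},{"grip":20,"dx":0,"dy":0,"dz":-45,"roll":0},{"grip":20,"dx":-20,"dy":-5,"dz":-20,"roll":0},{"grip":20,"dx":-45,"dy":-10,"dz":0,"roll":0},{"grip":20,"dx":-50,"dy":-11,"dz":0,"roll":0},{"grip":20,"dx":-45,"dy":-10,"dz":0,"roll":0},{"grip":20,"dx":-28,"dy":-6,"dz":0,"roll":0},{"grip":20,"dx":-12,"dy":-4,"dz":0,"roll":0}]'
python3 -m pendant '[{"grip":20,"dx":0,"dy":0,"dz":0,"roll":0},{"grip":20,"dx":0,"dy":0,"dz":0,"roll":0}]' >/dev/null
python3 -c "
from h import *
go(.5279,.0452,.071,0)"
```

```text
time_s: 30.75
tcp_pos: [0.5729, 0.2447, 0.0632]
ee_rot: [2.221, 2.221, 0.002]
contact_force: [-0.3, -0.7, 6.0]
width: 0.404
finger_force: 60.2
time_s: 32.0
tcp_pos: [0.5259, 0.0431, 0.1941]
ee_rot: [2.223, 2.219, 0.001]
contact_force: [-0.3, -0.1, -0.2]
width: 0.404
finger_force: 60.0
t 32.25 tcp [0.5265 0.0454 0.1936] ya 0.001 d [ -0.3   1.3 122.6] roll 0.001 q6 0.0 F [-0.8 -0.2 -0.8] w 0.401 ff 60.0
```

```bash
python3 -m pendant '[{"grip":20,"dx":0,"dy":1.3,"dz":15,"roll":0},{"grip":20,"dx":0,"dy":0,"dz":30,"roll":0},{"grip":20,"dx":0,"dy":0,"dz":30,"roll":0},{"grip":20,"dx":0,"dy":0,"dz":25,"roll":0},{"grip":20,"dx":0,"dy":0,"dz":12,"roll":0},{"grip":20,"dx":0,"dy":0,"dz":6,"roll":0},{"grip":20,"dx":0,"dy":0,"dz":3,"roll":0},{"grip":20,"dx":0,"dy":0,"dz":1.5,"roll":0},{"grip":20,"dx":0,"dy":0,"dz":0.5,"roll":0},{"grip":20,"dx":0,"dy":0,"dz":0,"roll":0}]'
python3 -m pendant '[{"grip":20,"dx":0,"dy":0,"dz":0.8,"roll":0},{"grip":20,"dx":0,"dy":0,"dz":0,"roll":0}]'
```

```text
time_s: 33.5
tcp_pos: [0.5278, 0.0444, 0.0708]
ee_rot: [2.221, 2.221, 0.001]
contact_force: [-0.2, -0.1, -1.4]
width: 0.408
finger_force: 60.0
time_s: 33.75
tcp_pos: [0.5275, 0.0445, 0.0695]
ee_rot: [2.221, 2.221, 0.0]
contact_force: [0.1, 0.3, -1.4]
width: 0.404
finger_force: 60.0
```

```bash
python3 -m pendant '[{"grip":20,"dx":0.3,"dy":0,"dz":0.8,"roll":0},{"grip":20,"dx":0,"dy":0,"dz":0,"roll":0}]'
```

```text
time_s: 34.0
tcp_pos: [0.5276, 0.0446, 0.0691]
ee_rot: [2.221, 2.222, -0.0]
contact_force: [-1.4, -0.8, 2.5]
width: 0.407
finger_force: 60.6
```

```bash
python3 -m pendant '[{"grip":52,"dx":0,"dy":0,"dz":-0.3,"roll":0},{"grip":52,"dx":0,"dy":0,"dz":0,"roll":0},{"grip":52,"dx":0,"dy":0,"dz":0,"roll":0},{"grip":52,"dx":0,"dy":0,"dz":-20,"roll":0},{"grip":52,"dx":0,"dy":0,"dz":-45,"roll":0},{"grip":60,"dx":26,"dy":-6,"dz":-50,"roll":0},{"grip":60,"dx":45,"dy":-9,"dz":-50,"roll":0},{"grip":60,"dx":35,"dy":-9,"dz":-25,"roll":0},{"grip":60,"dx":20,"dy":-4,"dz":0,"roll":0},{"grip":60,"dx":0,"dy":0,"dz":0,"roll":0}]'
python3 - <<'E'
from h import *
look(('wrist',))
go(.5006,.2374,.0632,0)
E
```

```text
time_s: 35.25
tcp_pos: [0.4999, 0.1683, 0.2553]
ee_rot: [2.218, 2.224, 0.001]
contact_force: [0.3, -0.7, 0.3]
width: 0.705
finger_force: 0.0
wrist jar1 0.94 [0.6521 0.3288] 0.73 [183. 174. 153.] [423.   3. 497.  68.]
wrist jar1 0.82 [0.3395 0.2618] 0.71 [ 39.  81. 168.] [149.  74. 216. 125.]
wrist jar1 0.72 [0.4862 0.3184] 1.06 [195. 192. 187.] [283.  19. 333.  76.]
wrist jar1 0.56 [0.5006 0.2376] 0.57 [205. 216. 201.] [299.  98. 346. 146.]
t 35.4 tcp [0.4999 0.1664 0.2542] ya -0.0 d [ 71.2   1.  191. ] roll -0.0 q6 0.24 F [-0.3 -0.8  1.2] w 0.7 ff 0.0
```

```bash
python3 -m pendant '[{"grip":60,"dx":20,"dy":0,"dz":15,"roll":0},{"grip":60,"dx":30,"dy":0,"dz":20,"roll":0},{"grip":60,"dx":21,"dy":0,"dz":25,"roll":0},{"grip":60,"dx":0,"dy":0,"dz":35,"roll":0},{"grip":60,"dx":0,"dy":0,"dz":40,"roll":0},{"grip":60,"dx":0,"dy":0,"dz":32,"roll":0},{"grip":60,"dx":0,"dy":0,"dz":18,"roll":0},{"grip":60,"dx":0,"dy":0,"dz":6,"roll":0},{"grip":60,"dx":0,"dy":0,"dz":0,"roll":0},{"grip":60,"dx":0,"dy":0,"dz":0,"roll":0}]' >/dev/null
python3 -c "
from h import *
go(.5006,.2376,.0635,0)"
```

```text
t 36.65 tcp [0.5014 0.2387 0.0654] ya -0.0 d [-1.1 -0.8  1.9] roll -0.0 q6 0.37 F [0.6 0.4 0.4] w 0.699 ff 0.0
```

```bash
python3 -m pendant '[{"grip":45,"dx":-1,"dy":-0.8,"dz":1.9,"roll":0},{"grip":20,"dx":0,"dy":0,"dz":0,"roll":0},{"grip":20,"dx":0,"dy":0,"dz":0,"roll":0},{"grip":20,"dx":0,"dy":0,"dz":0,"roll":0},{"grip":20,"dx":0,"dy":0,"dz":0,"roll":0}]'
python3 -m pendant '[{"grip":20,"dx":0,"dy":0,"dz":-6,"roll":0},{"grip":20,"dx":0,"dy":0,"dz":-20,"roll":0},{"grip":20,"dx":0,"dy":0,"dz":-40,"roll":0},{"grip":20,"dx":0,"dy":0,"dz":-45,"roll":0},{"grip":20,"dx":-20,"dy":-3,"dz":-20,"roll":0},{"grip":20,"dx":-45,"dy":-7,"dz":0,"roll":0},{"grip":20,"dx":-45,"dy":-7,"dz":0,"roll":0},{"grip":20,"dx":-34,"dy":-5,"dz":0,"roll":0},{"grip":20,"dx":-18,"dy":-3,"dz":0,"roll":0},{"grip":20,"dx":0,"dy":0,"dz":0,"roll":0}]'
python3 -m pendant '[{"grip":20,"dx":0,"dy":0,"dz":0,"roll":0}]' >/dev/null
python3 -c "
from h import *
go(.4755,.0755,.071,0)"
```

```text
time_s: 37.28
tcp_pos: [0.5, 0.2375, 0.0631]
ee_rot: [2.221, 2.221, 0.002]
contact_force: [-0.8, 1.2, 6.5]
width: 0.403
finger_force: 59.9
time_s: 38.52
tcp_pos: [0.4741, 0.0747, 0.1929]
ee_rot: [-2.223, -2.219, -0.0]
contact_force: [-0.1, 0.4, -0.9]
width: 0.404
finger_force: 59.8
t 38.65 tcp [0.4746 0.076  0.1931] ya 0.0 d [ -0.6   0.8 122.1] roll 0.0 q6 0.07 F [-0.1  0.6 -1.3] w 0.407 ff 59.8
```

```bash
python3 -m pendant '[{"grip":20,"dx":0,"dy":0.8,"dz":15,"roll":0},{"grip":20,"dx":0,"dy":0,"dz":30,"roll":0},{"grip":20,"dx":0,"dy":0,"dz":30,"roll":0},{"grip":20,"dx":0,"dy":0,"dz":25,"roll":0},{"grip":20,"dx":0,"dy":0,"dz":12,"roll":0},{"grip":20,"dx":0,"dy":0,"dz":6,"roll":0},{"grip":20,"dx":0,"dy":0,"dz":3,"roll":0},{"grip":20,"dx":0,"dy":0,"dz":1.5,"roll":0},{"grip":20,"dx":0,"dy":0,"dz":0.5,"roll":0},{"grip":20,"dx":0,"dy":0,"dz":0,"roll":0}]'
python3 -m pendant '[{"grip":20,"dx":0,"dy":0,"dz":0.8,"roll":0},{"grip":20,"dx":0,"dy":0,"dz":0,"roll":0}]'
```

```text
time_s: 39.9
tcp_pos: [0.4756, 0.0752, 0.0706]
ee_rot: [2.221, 2.221, 0.001]
contact_force: [-0.3, 0.3, -0.8]
width: 0.408
finger_force: 59.9
time_s: 40.15
tcp_pos: [0.4752, 0.0752, 0.0694]
ee_rot: [2.221, 2.221, 0.0]
contact_force: [0.1, 0.3, -0.9]
width: 0.408
finger_force: 59.9
```

```bash
python3 -m pendant '[{"grip":20,"dx":0,"dy":0,"dz":0.7,"roll":0},{"grip":20,"dx":0,"dy":0,"dz":0,"roll":0}]'
```

```text
time_s: 40.4
tcp_pos: [0.4753, 0.0752, 0.069]
ee_rot: [-2.221, -2.221, 0.0]
contact_force: [-2.7, -0.6, 3.2]
width: 0.401
finger_force: 60.2
```

```bash
python3 -m pendant '[{"grip":52,"dx":0,"dy":0,"dz":-0.3,"roll":0},{"grip":52,"dx":0,"dy":0,"dz":0,"roll":0},{"grip":52,"dx":0,"dy":0,"dz":0,"roll":0},{"grip":52,"dx":0,"dy":0,"dz":-20,"roll":0},{"grip":52,"dx":0,"dy":0,"dz":-45,"roll":0},{"grip":60,"dx":30,"dy":2,"dz":-50,"roll":0},{"grip":60,"dx":50,"dy":4,"dz":-50,"roll":0},{"grip":60,"dx":50,"dy":3,"dz":-25,"roll":0},{"grip":60,"dx":28,"dy":2,"dz":0,"roll":0},{"grip":60,"dx":12,"dy":0,"dz":0,"roll":0}]'
python3 -m pendant '[{"grip":60,"dx":0,"dy":0,"dz":0,"roll":0},{"grip":60,"dx":0,"dy":0,"dz":0,"roll":0}]' >/dev/null
python3 - <<'E'
from h import *
look(('wrist',))
go(.4862,.3184,.0632,0)
E
```

```text
time_s: 41.65
tcp_pos: [0.4856, 0.2407, 0.2532]
ee_rot: [2.219, 2.223, 0.001]
contact_force: [-0.5, 0.1, -0.1]
width: 0.704
finger_force: 0.0
wrist jar1 0.86 [0.3391 0.2633] 0.58 [ 50. 100. 199.] [173. 135. 233. 183.]
wrist jar1 0.73 [0.6525 0.3282] 0.91 [205. 195. 171.] [430.  77. 497. 130.]
wrist jar1 0.68 [0.3411 0.404 ] 2.05 [ 42.  86. 174.] [152.   4. 223.  62.]
wrist jar1 0.6 [0.487  0.3179] 0.88 [220. 217. 212.] [300.  90. 347. 138.]
t 42.05 tcp [0.4856 0.2382 0.2527] ya -0.001 d [ 80.3   0.6 189.4] roll -0.001 q6 0.38 F [-0.4  0.9 -0.8] w 0.706 ff 0.0
```

```bash
python3 -m pendant '[{"grip":60,"dx":22,"dy":0,"dz":15,"roll":0},{"grip":60,"dx":35,"dy":0,"dz":20,"roll":0},{"grip":60,"dx":22,"dy":0,"dz":25,"roll":0},{"grip":60,"dx":0,"dy":0,"dz":35,"roll":0},{"grip":60,"dx":0,"dy":0,"dz":40,"roll":0},{"grip":60,"dx":0,"dy":0,"dz":31,"roll":0},{"grip":60,"dx":0,"dy":0,"dz":17,"roll":0},{"grip":60,"dx":0,"dy":0,"dz":6,"roll":0},{"grip":60,"dx":0,"dy":0,"dz":0,"roll":0},{"grip":60,"dx":0,"dy":0,"dz":0,"roll":0}]' >/dev/null
python3 -c "
from h import *
go(.4868,.318,.0635,0)"
```

```text
t 43.3 tcp [0.4869 0.319  0.0655] ya -0.0 d [-1.  -0.1  2. ] roll -0.0 q6 0.51 F [ 0.4 -0.1 -0.4] w 0.703 ff 0.0
```

```bash
python3 -m pendant '[{"grip":45,"dx":-1,"dy":0,"dz":2,"roll":0},{"grip":20,"dx":0,"dy":0,"dz":0,"roll":0},{"grip":20,"dx":0,"dy":0,"dz":0,"roll":0},{"grip":20,"dx":0,"dy":0,"dz":0,"roll":0},{"grip":20,"dx":0,"dy":0,"dz":0,"roll":0},{"grip":20,"dx":0,"dy":0,"dz":-6,"roll":0},{"grip":20,"dx":0,"dy":0,"dz":-20,"roll":0},{"grip":20,"dx":0,"dy":0,"dz":-40,"roll":0},{"grip":20,"dx":0,"dy":0,"dz":-45,"roll":0}]'
python3 -m pendant '[{"grip":20,"dx":-20,"dy":-1,"dz":-20,"roll":0},{"grip":20,"dx":-42,"dy":-1,"dz":0,"roll":0},{"grip":20,"dx":-50,"dy":-2,"dz":0,"roll":0},{"grip":20,"dx":-55,"dy":-2,"dz":0,"roll":0},{"grip":20,"dx":-55,"dy":-2,"dz":0,"roll":0},{"grip":20,"dx":-55,"dy":-2,"dz":0,"roll":0},{"grip":20,"dx":-45,"dy":-1,"dz":0,"roll":0},{"grip":20,"dx":-28,"dy":0,"dz":0,"roll":0},{"grip":20,"dx":-13,"dy":0,"dz":0,"roll":0},{"grip":20,"dx":0,"dy":0,"dz":0,"roll":0}]'
python3 -m pendant '[{"grip":20,"dx":0,"dy":0,"dz":0,"roll":0}]' >/dev/null
python3 -c "
from h import *
go(.4755,-.0455,.071,0)"
```

```text
time_s: 44.42
tcp_pos: [0.4851, 0.317, 0.1742]
ee_rot: [-2.221, -2.221, 0.002]
contact_force: [0.9, -0.1, -1.1]
width: 0.404
finger_force: 59.9
time_s: 45.68
tcp_pos: [0.4748, -0.0459, 0.1935]
ee_rot: [2.223, 2.22, 0.001]
contact_force: [-0.1, 0.5, -1.5]
width: 0.406
finger_force: 60.0
t 45.8 tcp [ 0.4747 -0.0447  0.1932] ya 0.001 d [ -0.9   0.8 122.1] roll 0.001 q6 -0.19 F [ 0.2  0.  -1. ] w 0.406 ff 60.0
```

```bash
python3 -m pendant '[{"grip":20,"dx":0,"dy":0.8,"dz":15,"roll":0},{"grip":20,"dx":0,"dy":0,"dz":30,"roll":0},{"grip":20,"dx":0,"dy":0,"dz":30,"roll":0},{"grip":20,"dx":0,"dy":0,"dz":25,"roll":0},{"grip":20,"dx":0,"dy":0,"dz":12,"roll":0},{"grip":20,"dx":0,"dy":0,"dz":6,"roll":0},{"grip":20,"dx":0,"dy":0,"dz":3,"roll":0},{"grip":20,"dx":0,"dy":0,"dz":1.5,"roll":0},{"grip":20,"dx":0,"dy":0,"dz":0.5,"roll":0},{"grip":20,"dx":0,"dy":0,"dz":0,"roll":0}]'
python3 -m pendant '[{"grip":20,"dx":0,"dy":0,"dz":0.8,"roll":0},{"grip":20,"dx":0,"dy":0,"dz":0,"roll":0}]'
```

```text
time_s: 47.05
tcp_pos: [0.4759, -0.0458, 0.0705]
ee_rot: [2.221, 2.221, 0.001]
contact_force: [0.3, 0.2, -1.5]
width: 0.404
finger_force: 60.0
time_s: 47.3
tcp_pos: [0.4755, -0.0457, 0.0693]
ee_rot: [2.222, 2.221, 0.0]
contact_force: [-0.9, 0.4, -1.5]
width: 0.404
finger_force: 60.0
```

```bash
python3 -m pendant '[{"grip":20,"dx":0,"dy":0,"dz":0.6,"roll":0},{"grip":20,"dx":0,"dy":0,"dz":0,"roll":0}]'
```

```text
time_s: 47.55
tcp_pos: [0.4756, -0.0457, 0.0689]
ee_rot: [2.221, 2.221, -0.0]
contact_force: [-1.1, 0.1, 3.0]
width: 0.404
finger_force: 60.2
```

```bash
python3 -m pendant '[{"grip":52,"dx":0,"dy":0,"dz":-0.3,"roll":0},{"grip":52,"dx":0,"dy":0,"dz":0,"roll":0},{"grip":52,"dx":0,"dy":0,"dz":0,"roll":0},{"grip":52,"dx":0,"dy":0,"dz":-20,"roll":0},{"grip":52,"dx":0,"dy":0,"dz":-45,"roll":0},{"grip":60,"dx":20,"dy":12,"dz":-50,"roll":0},{"grip":60,"dx":40,"dy":24,"dz":-40,"roll":0},{"grip":60,"dx":48,"dy":28,"dz":-25,"roll":0},{"grip":60,"dx":50,"dy":30,"dz":-10,"roll":0},{"grip":60,"dx":50,"dy":30,"dz":0,"roll":0}]' >/dev/null
python3 -m pendant '[{"grip":60,"dx":45,"dy":28,"dz":0,"roll":0},{"grip":60,"dx":30,"dy":16,"dz":0,"roll":0},{"grip":60,"dx":17,"dy":9,"dz":0,"roll":0},{"grip":60,"dx":0,"dy":0,"dz":0,"roll":0},{"grip":60,"dx":0,"dy":0,"dz":0,"roll":0},{"grip":60,"dx":0,"dy":0,"dz":0,"roll":0}]'
python3 - <<'E'
from h import *
look(('wrist',))
go(.6525,.3282,.0635,0)
E
```

```text
time_s: 49.55
tcp_pos: [0.6522, 0.2532, 0.259]
ee_rot: [2.222, 2.22, -0.001]
contact_force: [0.5, -0.2, 0.5]
width: 0.706
finger_force: 0.0
wrist jar1 0.87 [0.6515 0.3275] 0.6 [241. 238. 222.] [297.  94. 342. 142.]
wrist jar1 0.79 [0.3442 0.2637] 0.83 [ 48.  95. 188.] [ 39. 147. 123. 191.]
wrist jar1 0.76 [0.3449 0.4044] 2.2 [ 39.  79. 161.] [ 0. 23. 97. 76.]
t 49.7 tcp [0.6524 0.2536 0.2593] ya -0.001 d [ 74.7  -0.  195.7] roll -0.001 q6 0.31 F [ 0.1 -0.2  0.2] w 0.701 ff 0.0
```

```bash
python3 -m pendant '[{"grip":60,"dx":20,"dy":0,"dz":15,"roll":0},{"grip":60,"dx":33,"dy":-0.5,"dz":20,"roll":0},{"grip":60,"dx":20,"dy":-0.5,"dz":25,"roll":0},{"grip":60,"dx":0,"dy":0,"dz":38,"roll":0},{"grip":60,"dx":0,"dy":0,"dz":40,"roll":0},{"grip":60,"dx":0,"dy":0,"dz":34,"roll":0},{"grip":60,"dx":0,"dy":0,"dz":17,"roll":0},{"grip":60,"dx":0,"dy":0,"dz":6,"roll":0},{"grip":60,"dx":0,"dy":0,"dz":0,"roll":0},{"grip":60,"dx":0,"dy":0,"dz":0,"roll":0}]' >/dev/null
python3 -c "
from h import *
go(.6517,.3276,.0635,0)"
```

```text
t 50.95 tcp [0.6529 0.328  0.066 ] ya -0.0 d [-0.4 -1.2  2.5] roll -0.0 q6 0.41 F [-0.9  0.1  0.3] w 0.701 ff 0.0
```

```bash
python3 -m pendant '[{"grip":45,"dx":-0.3,"dy":-1.2,"dz":2.5,"roll":0},{"grip":20,"dx":0,"dy":0,"dz":0,"roll":0},{"grip":20,"dx":0,"dy":0,"dz":0,"roll":0},{"grip":20,"dx":0,"dy":0,"dz":0,"roll":0},{"grip":20,"dx":0,"dy":0,"dz":0,"roll":0},{"grip":20,"dx":0,"dy":0,"dz":-6,"roll":0},{"grip":20,"dx":0,"dy":0,"dz":-20,"roll":0},{"grip":20,"dx":0,"dy":0,"dz":-40,"roll":0},{"grip":20,"dx":0,"dy":0,"dz":-45,"roll":0}]'
python3 -m pendant '[{"grip":20,"dx":-18,"dy":-12,"dz":-20,"roll":0},{"grip":20,"dx":-38,"dy":-25,"dz":0,"roll":0},{"grip":20,"dx":-45,"dy":-30,"dz":0,"roll":0},{"grip":20,"dx":-50,"dy":-34,"dz":0,"roll":0},{"grip":20,"dx":-50,"dy":-34,"dz":0,"roll":0},{"grip":20,"dx":-50,"dy":-34,"dz":0,"roll":0},{"grip":20,"dx":-45,"dy":-30,"dz":0,"roll":0},{"grip":20,"dx":-30,"dy":-20,"dz":0,"roll":0},{"grip":20,"dx":-17,"dy":-10,"dz":0,"roll":0},{"grip":20,"dx":0,"dy":0,"dz":0,"roll":0}]'
python3 -m pendant '[{"grip":20,"dx":0,"dy":0,"dz":0,"roll":0}]' >/dev/null
python3 -c "
from h import *
go(.4231,-.0152,.071,0)"
```

```text
time_s: 52.08
tcp_pos: [0.6495, 0.3267, 0.173]
ee_rot: [-2.221, -2.221, 0.003]
contact_force: [0.1, 0.6, -2.3]
width: 0.406
finger_force: 59.9
time_s: 53.32
tcp_pos: [0.4208, -0.0167, 0.1932]
ee_rot: [2.224, 2.218, 0.001]
contact_force: [-0.0, -0.5, -1.2]
width: 0.406
finger_force: 60.1
t 53.45 tcp [ 0.4219 -0.0156  0.1931] ya -0.0 d [  0.4   1.  122.1] roll -0.0 q6 -0.14 F [ 1.1 -0.3 -1.1] w 0.402 ff 60.1
```

```bash
python3 -m pendant '[{"grip":20,"dx":0,"dy":0.8,"dz":15,"roll":0},{"grip":20,"dx":0,"dy":0,"dz":30,"roll":0},{"grip":20,"dx":0,"dy":0,"dz":30,"roll":0},{"grip":20,"dx":0,"dy":0,"dz":25,"roll":0},{"grip":20,"dx":0,"dy":0,"dz":12,"roll":0},{"grip":20,"dx":0,"dy":0,"dz":6,"roll":0},{"grip":20,"dx":0,"dy":0,"dz":3,"roll":0},{"grip":20,"dx":0,"dy":0,"dz":1.5,"roll":0},{"grip":20,"dx":0,"dy":0,"dz":0.5,"roll":0},{"grip":20,"dx":0,"dy":0,"dz":0,"roll":0}]'
python3 -m pendant '[{"grip":20,"dx":0,"dy":0,"dz":0.8,"roll":0},{"grip":20,"dx":0,"dy":0,"dz":0,"roll":0}]'
```

```text
time_s: 54.7
tcp_pos: [0.4225, -0.0161, 0.0699]
ee_rot: [2.221, 2.221, 0.001]
contact_force: [0.3, -0.1, -1.5]
width: 0.402
finger_force: 60.0
time_s: 54.95
tcp_pos: [0.4221, -0.016, 0.0687]
ee_rot: [2.221, 2.221, 0.0]
contact_force: [0.5, -0.4, -1.5]
width: 0.405
finger_force: 60.0
```

```bash
python3 -m pendant '[{"grip":20,"dx":0.4,"dy":0.4,"dz":0.7,"roll":0},{"grip":20,"dx":0,"dy":0,"dz":0,"roll":0}]'
```

```text
time_s: 55.2
tcp_pos: [0.4225, -0.0157, 0.0683]
ee_rot: [-2.221, -2.222, 0.001]
contact_force: [-1.6, -0.3, 5.2]
width: 0.407
finger_force: 60.8
```

Contact. I'll release, retreat to the right and back, then check the result.

```bash
python3 -m pendant '[{"grip":52,"dx":0,"dy":0,"dz":-0.3,"roll":0},{"grip":52,"dx":0,"dy":0,"dz":0,"roll":0},{"grip":52,"dx":0,"dy":0,"dz":0,"roll":0},{"grip":52,"dx":0,"dy":0,"dz":-20,"roll":0},{"grip":52,"dx":0,"dy":0,"dz":-45,"roll":0},{"grip":60,"dx":-10,"dy":10,"dz":-50,"roll":0},{"grip":60,"dx":-20,"dy":20,"dz":-50,"roll":0},{"grip":60,"dx":-20,"dy":20,"dz":-25,"roll":0},{"grip":60,"dx":0,"dy":0,"dz":0,"roll":0},{"grip":60,"dx":0,"dy":0,"dz":0,"roll":0}]'
python3 - <<'E'
from h import *
cap('wrist','w9.png');look(('wrist',),.018)
c=cap('scene');cv2.imwrite('pics/s9.png',cv2.resize(c['img'][150:350,240:500],None,fx=3,fy=3)[:,:,::-1])
E
```

```text
time_s: 56.45
tcp_pos: [0.4709, -0.0649, 0.2566]
ee_rot: [-2.219, -2.219, 0.002]
contact_force: [-0.4, 0.4, -0.5]
width: 0.701
finger_force: 0.0
wrist jar_red 0.61 [0.475  0.0137] 0.56 [203. 103.  97.] [302.  88. 349. 139.]
wrist jar1 0.93 [ 0.4764 -0.0452] 1.16 [198. 195. 189.] [302. 143. 352. 187.]
wrist jar1 0.88 [0.4761 0.0756] 0.99 [189. 198. 185.] [301.  28. 354.  84.]
wrist jar1 0.75 [0.5288 0.0459] 0.32 [203. 194. 184.] [345.  56. 401. 112.]
wrist jar1 0.58 [ 0.4238 -0.015 ] 0.75 [215. 209. 192.] [258. 112. 307. 165.]
```

View pics/w9.png

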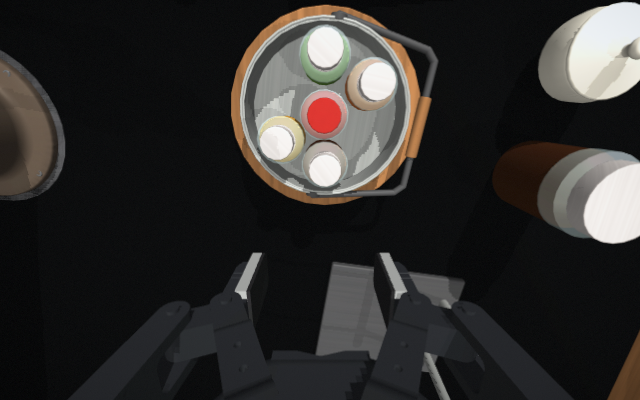

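View pics/s9.png

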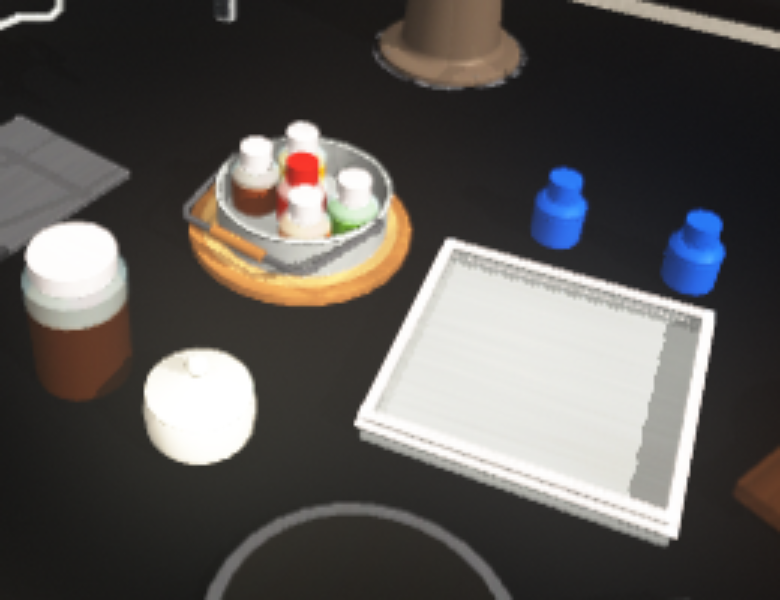

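All five jars stand upright in the tin, red in the middle at (323,115) with the four others at the ring slots. The handle is down, the tray is empty, and the bowl, big jar and blue jars haven't been touched. Handing in.

```bash
python3 -c "
from h import *
print(order.job_done())"
```

```text
the job is handed in; nothing more can be done
None
```

The job is done and handed in at about 57 s of the 210 s: the tin is on the board with its handle folded down to the far side, and all five jars from the tray stand upright in it, red in the middle and the other four in ring slots around it; the hand-in call returned no verdict.

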